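# Reverse the filter cassette under a propped guard flap

### The arm

A 6-joint arm with a two-finger parallel gripper is mounted at the origin on a cart in front of the work surface, level with it; the furniture and walls round the work are solid. World frame = base frame: x ahead of the robot, y to its left, z up, the work surface at z = 0. Lengths are in m, angles in degrees, forces in N, time in s.
With the tool pointing down it reaches from about 0.35 to 0.875 m from the base axis. Payload 4.2 kg.
Tool frame: the origin (TCP) lies midway between the tips of the shut fingers; the grasp point (between the pads) lies 19 mm behind it; y points along the fingers, x is the direction in which the jaws open and shut, and the axes are right-handed (so a half turn about y gives the same grasp; the last joint's range is limited). The gripper opens to 87 mm and grips with 3 to 60 N. Pads are 19 mm wide; open, the fingers measure 117 mm over their backs; the gripper's body (75 mm by 190 mm) begins 51 mm behind the grasp point.
Start: joints at [82.54, 22.042, 0.453, 0, -68.411, -14.817], TCP at [0.237, 0.578, 0.223] pointing down, gripper open.
Joint ranges: [-179.83, 179.83], [-69.29, 118.12], [-61.27, 80.66], [-181.25, 117.63], [-171.15, -9.14], [-177.46, 177.46]. Speed limits (degrees/s): [159.86, 159.86, 180, 180, 180, 180].

### API

Orientations are given as a 3x3 rotation matrix whose columns are the frame's x, y, z axes.
In Python, from station import * gives the robot as it stands.
- The arm moves only by the tool jog_arm, never from a script. Its argument "series" is a list of rows, each a list of 3 entries, a list of its own where there are three numbers: the shift along the tool's x, y, z in m, then the turn, a rotation vector about the tool's x, y, z in degrees, then the finger opening in m, from 0 to 0.087. A call has 1 to 10 rows; each row shifts and turns the commanded pose from where the row before left it, along the tool's axes as they then stand; what a row does not reach is not made up. A row lasts 1/8 s, in which the tool goes at most 62.5 mm and 10.7 degrees, less where a joint would pass 70% of its speed; a pose out of reach is approached as far as the arm can. A call is refused whole if a number of a shift passes 0.0625 or a number of a turn 10.7, either way. A call with a gripper value outside its range is refused whole. The fingers move at their own pace and stop on an object; the grip force is fixed at half the most. Time passes only in rows, so rows that do not move let the fingers close. It gives the time, the measured TCP pose, the force and the opening at its end, in the units of the state.
- sense(): the state, without advancing time (a new reading comes with each control period).
- capture(name): name is "scene" or "top" or "wrist"; returns the picture (480x640x3 uint8, red, green, blue); there is no depth.
- camera_info(name): a dict with "fx", "fy", "cx", "cy" (pixels), "rvec" (rotation vector, rad) and "tvec" (3), from world to camera coordinates, as OpenCV has them. Camera axes: x right, y down, z forward; pixel columns grow to the right and rows downward; lengths in m; the calibration is good to about 2 mm. A picture is of the moment at which its call begins: read the wrist's pose just before it. camera_info takes no time and is no camera call; for the wrist camera it gives the pose at the moment of the call.
- finish_job(): hands the job in, once; it reports no verdict.
The state is a dict: "time_s": time; "joints": joint angles; "joint_velocities": joint speeds; "effort": joint torques, N m; "tcp_pos": TCP position; "ee_rot": TCP orientation; "wrist_force": force on the tool from outside, world axes, zero at the start; "moment": the same for the moment, N m; "gripper_width": opening from 0.0 (shut) to 1.0 (fully open).
Only numpy, scipy, OpenCV 4.12 (cv2) and the standard library are available. Lean on these libraries where they do the work, as an engineer would, in place of code of your own. Each camera call takes 0.05 s, during which the arm holds its last target. There are 200 camera calls.

### The job

Turn the filter cassette in the dust extractor's filter box end for end. Raise the guard flap right back until it leans on its stop, swing the prop stay up and over to its stop and let the flap down to rest on it; only then draw the cassette out of its slot, turn it end for end and push it fully home again. Leave the flap propped on the stay, and do not disturb the other things on the table.

Things in the scene. Friction and masses are not known exactly. Their poses are not given: they have to be found in the camera images.
- filter_box: Fixed grey metal filter box, open on top, 180 (x) x 150 (y) x 85 mm high, walls 5 mm. Origin: centre of its underside, on the table. x points from its louvred front to the hinge at its back, y to its left (round spigot), z up; yaw within 0.3 rad of the world's. The flap's hinge line runs along y at x = 90, z = 87 mm. (Beware the tall thin stand, 0.6 m high, at the table's near left corner.)
- flap (a joint): Guard flap angle, rad: 0 closed, 1.70 leaning back on its stop by its own weight; let go below upright (1.57) it falls forward. Aluminium plate, 0.35 kg, 185 mm from hinge to free edge, 5 mm thick, reaching 75 mm to the left and 95 mm to the right of the box's middle. Lowered on the set stay it rests at about 1.3, a cleat under its right edge catching the stay's tip.
- flap_bar (a point): Middle of the flap's pull bar: round, 10 mm thick, 110 mm long, parallel to the hinge, 35 mm ahead of the flap's free edge (30 mm gap), 220 mm from the hinge line. About 90 mm above the table when closed, 305 mm when upright. The bar may turn between the fingers as they go round the hinge.
- stay (a joint): Prop stay angle, rad: 0 stowed (level, pointing to the box's front), 2.15 swung up and over to its stop, where its weight keeps it; let go below upright (1.57) it falls back. Steel rod 10 mm thick, 125 mm long, 80 g, beside the right wall; pivot axis along y at x = 14, y = -85, z = 68 mm of the filter box. Under the flap's weight it rests at about 1.96.
- stay_peg (a point): Grip point on the stay's peg: a round steel peg 10 mm thick, 60 mm long, with a 15 mm ball end, standing out of the stay to the right (box -y), 85 mm from the pivot axis; this point is 46 mm out from the rod's middle line. The peg may turn between the fingers.
- cassette: Loose black filter cassette with pleated paper sides, upright in the slot under the flap: body 100 x 24 x 48 mm, 0.15 kg. Origin: centre of its underside; x along its length to its rounded nose (the other end is square with a thin steel plate on top), z up. At first the nose points to the hinge side (box +x); turned end for end it points to the box's front (-x).
- fin (a point): Middle of the cassette's grip fin: a plate 55 (along x) x 10 (along y) x 26 mm high on top of the body; this point is 61 mm above the cassette's underside, the fin's top 74 mm.
- nose (a point): Tip of the cassette's rounded nose end, 50 mm from its origin along its x, 24 mm up.
- slot (a point): Centre of the slot's floor, 25 mm to the front of the box's middle and 5 mm above the table; the seated cassette's origin lies here. The slot is 29 mm wide and 106 mm long (box x), its rails 26 mm high with lips 10 mm higher flared outward. The cassette must be lifted 45 mm to be clear of it.
- glue_bottle: Bystander: small white bottle with a spout cap, 34 x 34 x 86 mm; origin at the centre of its underside.
- wood_bowl: Bystander: small turned wooden bowl, 91 x 91 x 40 mm; origin at the centre of its underside.
- side_cutters: Bystander: side cutters lying flat, 42 x 119 x 12 mm; origin at the centre of its underside.
- dust_brush: Bystander: wooden brush lying flat, 21 x 163 x 13 mm; origin at the centre of its underside.

How it is judged:
By the outcome, as a careful person would: the job done as asked, in the order asked, and still so for the second after the job is handed in, with the robot touching nothing.
It also fails if it takes over 72 s, if anything falls off the work surface, if the arm or the gripper's body presses on something with over 40 N, if the wrist force passes 120 N, or if a joint passes its speed limit or range.

## Working session

There is one attempt and no reset: what is moved stays moved. The work goes in short steps, Python scripts to look and compute and a tool call to move; the robot and the scene stay as the last step left them, time stands still between calls to the robot, and variables do not carry over. Pictures are saved under pics/ and viewed, about 8 in all and at most 12, crops included, and the job is handed in when it is done.

Besides the shell and the picture viewer there is one more tool, called in YAML: its name, and indented under it one key for each argument. jog_arm: Moves the arm, as the interface text tells. Its arguments: {"type":"object","properties":{"series":{"type":"array","items":{"type":"array"}}},"required":["series"]}

```bash
mkdir -p pics; ls; python3 - <<'E'
from station import *
import cv2
s=sense();print({k:s[k] for k in('time_s','tcp_pos','ee_rot','gripper_width','joints')})
for n in("scene","top"):
    print(n,camera_info(n)); cv2.imwrite(f"pics/{n}0.png",cv2.cvtColor(capture(n),cv2.COLOR_RGB2BGR))
E
```

```text
pics
{'time_s': 0.0, 'tcp_pos': array([0.23668286, 0.57780611, 0.22149427]), 'ee_rot': array([[-3.79189760e-01, -6.92249064e-04,  9.25318673e-01],
       [-9.25316510e-01, -2.00418667e-03, -3.79190373e-01],
       [ 2.11700553e-03, -9.99997752e-01,  1.19417573e-04]]), 'gripper_width': 1.0001313097742741, 'joints': array([ 8.25408284e+01,  2.20881530e+01,  3.79798464e-01, -2.62623669e-02,
       -6.84106564e+01, -1.48146887e+01])}
scene {'fx': 525.1901023728677, 'fy': 525.1901023728677, 'cx': 320.8053360093174, 'cy': 253.78444263387138, 'rvec': array([ 2.31213399,  0.83596045, -0.30179796]), 'tvec': array([-0.42990585, -0.28104635,  1.31068675])}
top {'fx': 446.81648421163123, 'fy': 446.81648421163123, 'cx': 312.1631648673974, 'cy': 241.13493737185954, 'rvec': array([ 2.1276871 , -2.12497049,  0.15029855]), 'tvec': array([-0.05326565,  0.62921617,  0.84123936])}
```

View pics/top0.png

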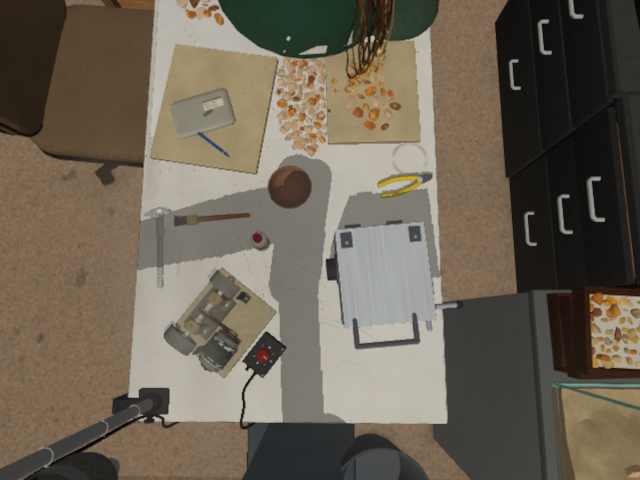

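View pics/scene0.png

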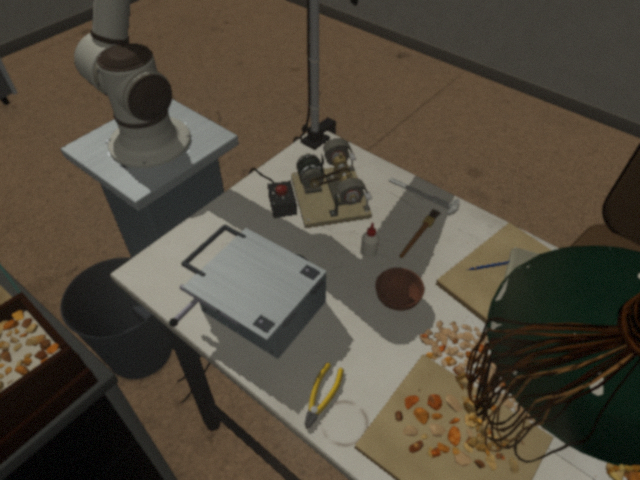

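```bash
cat > h.py <<'E'
from station import *
import cv2, numpy as np
def cam(n):
    c=camera_info(n); R=cv2.Rodrigues(np.array(c['rvec']))[0]; t=np.array(c['tvec'])
    K=np.array([[c['fx'],0,c['cx']],[0,c['fy'],c['cy']],[0,0,1]]); return K,R,t
def ray(n,uv,z,C=None):
    K,R,t=C or cam(n); o=-R.T@t; d=R.T@np.linalg.inv(K)@[uv[0],uv[1],1.]
    return o+d*(z-o[2])/d[2]
def proj(n,p,C=None):
    K,R,t=C or cam(n); q=K@(R@np.array(p)+t); return q[:2]/q[2]
def snap(n,f,crop=None,s=1):
    im=cv2.cvtColor(capture(n),cv2.COLOR_RGB2BGR)
    if crop: x0,y0,x1,y1=crop; im=im[y0:y1,x0:x1]
    if s!=1: im=cv2.resize(im,None,fx=s,fy=s,interpolation=cv2.INTER_CUBIC)
    cv2.imwrite('pics/'+f,im)
E
python3 - <<'E'
from h import *
np.set_printoptions(precision=4,suppress=True)
print(-cam('top')[1].T@cam('top')[2], proj('top',[.237,.578,.22]),proj('scene',[.237,.578,.22]))
im=cv2.imread('pics/top0.png')
t=im[200:360,320:470]; s=im2=cv2.imread('pics/scene0.png')[215:355,160:340]
a=cv2.resize(t,None,fx=3.2,fy=3.2,interpolation=cv2.INTER_CUBIC);b=cv2.resize(s,None,fx=1.75,fy=1.75)
h=max(a.shape[0],b.shape[0]);o=np.zeros((h,a.shape[1]+b.shape[1],3),np.uint8);o[:a.shape[0],:a.shape[1]]=a;o[:b.shape[0],a.shape[1]:]=b
cv2.imwrite('pics/c1.png',o)
for n,uv,z in [('cornerBL',(335,226),.09),('cornerBR',(425,222),.09),('FR',(434,322),.09),('FL',(345,328),.09),('barL',(357,346),.09),('barR',(418,342),.09),('pegend',(457,304),.068),('bowl',(290,187),.02),('glue',(260,240),.05),('cutters',(404,185),.01),('brush',(212,218),.01)]: print(n,ray('top',uv,z))
E
```

```text
[ 0.4845 -0.0721  0.9308] [-108.0713  479.2745] [368.9465   0.0155]
cornerBL [ 0.6522 -0.097   0.09  ]
cornerBR [ 0.6598 -0.2688  0.09  ]
FR [ 0.4718 -0.2782  0.09  ]
FL [ 0.4603 -0.1144  0.09  ]
barL [ 0.428  -0.1361  0.09  ]
barR [ 0.4357 -0.2476  0.09  ]
pegend [ 0.5053 -0.3285  0.068 ]
bowl [ 0.7502 -0.0046  0.02  ]
glue [0.6318 0.0521 0.05  ]
cutters [ 0.7567 -0.2462  0.01  ]
brush [0.6858 0.1608 0.01  ]
```

View pics/c1.png

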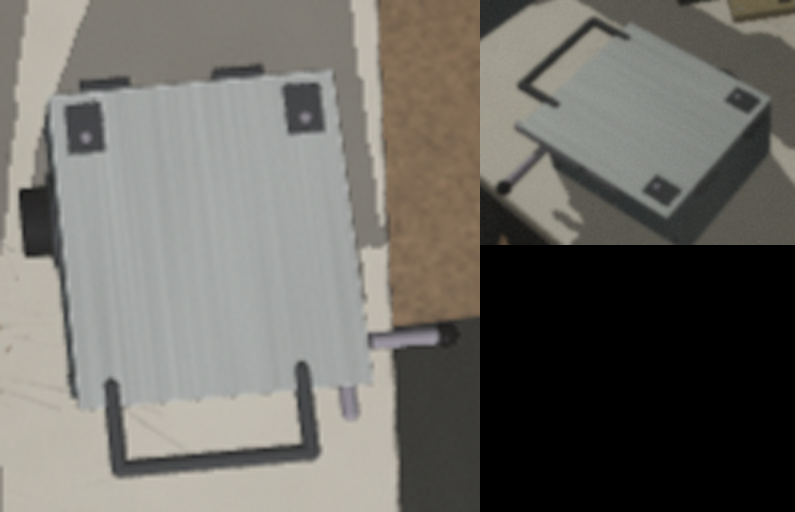

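```bash
python3 - <<'E'
from h import *
np.set_printoptions(precision=4,suppress=True)
px=[(335.6,230.6),(423.1,222.5),(435.3,319.4),(345,327.2)]
W=np.array([ray('top',p,.091)[:2] for p in px]); B=np.array([[.09,.075],[.09,-.095],[-.095,-.095],[-.095,.075]])
w=W-W.mean(0);b=B-B.mean(0);U,S,V=np.linalg.svd(b.T@w);R=(U@V).T
t=W.mean(0)-R@B.mean(0);yaw=np.arctan2(R[1,0],R[0,0]);print('yaw',yaw,'t',t,'res',W-(B@R.T+t))
tob=lambda p:R.T@(p[:2]-t)
for n,p,z in[('barL',(357.5,345.9),.09),('barR',(417.5,340.6),.09),('ball',(459.7,304.7),.068),('tip',(429.4,329.7),.068)]:
    q=ray('top',p,z);print(n,q,'box',tob(q))
for n,q in[('bar',(-.13,0)),('pegpt',(.014-.085,-.085-.046)),('slot',(-.025,0))]: print(n,R@np.array(q)+t)
# spot check in scene view
Rt=lambda q:np.r_[R@np.array(q[:2])+t,q[2]]
for q in[(-.095,.075,.09),(-.095,-.095,.09),(.09,-.095,.09),(.09,.075,.09),(-.071,-.131-.02,.068)]: print(q,proj('scene',Rt(q)))
E
```

```text
yaw 0.08901178117691859 t [ 0.5616 -0.1793] res [[-0.0015 -0.0015]
 [-0.0011  0.001 ]
 [ 0.0011  0.0018]
 [ 0.0015 -0.0013]]
barL [ 0.4282 -0.137   0.09  ] box [-0.1291  0.054 ]
barR [ 0.4382 -0.2468  0.09  ] box [-0.1289 -0.0563]
ball [ 0.504  -0.3335  0.068 ] box [-0.0711 -0.1484]
tip [ 0.4571 -0.2744  0.068 ] box [-0.1125 -0.0854]
bar [ 0.4321 -0.1909]
pegpt [ 0.5025 -0.3161]
slot [ 0.5367 -0.1815]
(-0.095, 0.075, 0.09) [243.1855 227.9952]
(-0.095, -0.095, 0.09) [179.3974 287.0358]
(0.09, -0.095, 0.09) [263.5593 340.083 ]
(0.09, 0.075, 0.09) [323.7174 271.5351]
(-0.071, -0.151, 0.068) [168.6604 323.3741]
```

```bash
python3 - <<'E'
from h import *
np.set_printoptions(precision=3,suppress=True)
b=ray('top',(152,402),.02); print('stand base top',b,'scene',ray('scene',(319,135),.02))
for z in(.3,.6):print(z,proj('top',[b[0],b[1],z]),proj('scene',[b[0],b[1],z]))
def tri(a,c):
    P=[K@np.c_[R,t] for K,R,t in(cam('top'),cam('scene'))]
    X=cv2.triangulatePoints(P[0],P[1],np.array(a,float).reshape(2,1),np.array(c,float).reshape(2,1));return (X[:3]/X[3]).ravel()
print('cab',tri((533,291),(108,374)))
print('table front edge',ray('top',(130,422),0),ray('top',(447,422),0))
# wire cam mount
E
```

```text
stand base top [0.314 0.262 0.02 ] scene [0.327 0.272 0.02 ]
0.3 [ 73.989 442.08 ] [311.435  23.577]
0.6 [-165.846  565.302] [ 309.835 -157.123]
cab [ 0.527 -0.46   0.099]
table front edge [0.272 0.311 0.   ] [ 0.277 -0.318  0.   ]
```

jog_arm:
  series:
    - [[0, -0.05, 0], [0, 0, 0], [0.03]]
    - [[0.01, -0.05, 0], [0, 0, 0], [0.03]]
    - [[0.02, -0.05, 0], [0, 0, 0], [0.03]]
    - [[0.02, -0.05, 0], [0, 0, 0], [0.03]]
    - [[0.02, -0.05, 0], [0, 0, 0], [0.03]]
    - [[0.02, -0.05, 0], [0, 0, 0], [0.03]]
    - [[0.02, -0.05, 0], [0, 0, 0], [0.03]]
    - [[0.02, -0.05, 0], [0, 0, 0], [0.03]]
    - [[0.02, -0.05, 0], [0, 0, 0], [0.03]]
    - [[0.02, -0.05, 0], [0, 0, 0], [0.03]]

```text
schema error: expected a number
```

jog_arm:
  series:
    - [[0, -0.05, 0], [0, 0, 0], 0.03]
    - [[0.01, -0.05, 0], [0, 0, 0], 0.03]
    - [[0.02, -0.05, 0], [0, 0, 0], 0.03]
    - [[0.02, -0.05, 0], [0, 0, 0], 0.03]
    - [[0.02, -0.05, 0], [0, 0, 0], 0.03]
    - [[0.02, -0.05, 0], [0, 0, 0], 0.03]
    - [[0.02, -0.05, 0], [0, 0, 0], 0.03]
    - [[0.02, -0.05, 0], [0, 0, 0], 0.03]
    - [[0.02, -0.05, 0], [0, 0, 0], 0.03]
    - [[0.02, -0.05, 0], [0, 0, 0], 0.03]

```text
time_s: 1.35
tcp_pos: [0.1722, 0.419, 0.7243]
ee_rot: [[-0.379, 0.0, 0.925], [-0.925, 0.001, -0.379], [-0.001, -1.0, -0.0]]
wrist_force: [0.9, 1.0, 2.0]
gripper_width: 0.347
```

```bash
cat >> h.py <<'E'
from scipy.spatial.transform import Rotation as Ro, Slerp
YAW=.089; T=np.array([.5616,-.1793,0]); RB=Ro.from_euler('z',YAW).as_matrix()
b2w=lambda p:RB@np.array(p,float)+T
# box-frame tool orientations, columns x,y,z
DOWN_BAR=np.array([[-1,0,0],[0,0,-1],[0,-1,0]]).T
def rows(wps,s=None,mx=.055,ma=9.,n=None):
    """wps: list of (TCP world pos, world R). prints tool-frame rows from the present pose"""
    s=s or sense(); p=np.array(s['tcp_pos']);R=np.array(s['ee_rot']); out=[]
    for q,Q in wps:
        rv=Ro.from_matrix(R.T@Q).as_rotvec(degrees=True); k=n or max(1,int(np.ceil(max(np.linalg.norm(q-p)/mx,np.linalg.norm(rv)/ma))))
        for i in range(k):
            R1=R@Ro.from_rotvec(rv*(i+1)/k,degrees=True).as_matrix(); p1=p+(q-p)*(i+1)/k
            R0=R@Ro.from_rotvec(rv*i/k,degrees=True).as_matrix(); p0=p+(q-p)*i/k
            out.append((R0.T@(p1-p0),Ro.from_matrix(R0.T@R1).as_rotvec(degrees=True)))
        p,R=q,Q
    for a,b in out: print([[round(float(x),4)+0. for x in a],[round(float(x),1)+0. for x in b]])
def st():
    s=sense(); np.set_printoptions(precision=4,suppress=True)
    print('t',round(s['time_s'],2),'tcp',s['tcp_pos'],'box',RB.T@(s['tcp_pos']-T),'F',s['wrist_force'],'w',round(s['gripper_width'],3),'j',s['joints']); print(RB.T@s['ee_rot'])
    return s
E
python3 - <<'E'
from h import *
s=st()
R=RB@DOWN_BAR
rows([(np.array([.34,.10,.70]),np.array(s['ee_rot'])@Ro.from_euler('y',30,degrees=True).as_matrix()),(np.array([.41,-.19,.45]),R),(b2w([-.13,0,.13]),R)],s)
E
```

```text
t 1.35 tcp [0.1722 0.419  0.7243] box [-0.3347  0.6306  0.7243] F [0.8863 1.004  1.964 ] w 0.347 j [  88.3174   16.2928   67.3316    0.0042 -141.003   -20.5938]
[[-0.4599  0.0001  0.888 ]
 [-0.888   0.0006 -0.4599]
 [-0.0006 -1.     -0.0002]]
[[0.0331, 0.0035, 0.0395], [0.0, 4.3, 0.0]]
[[0.03, 0.0035, 0.0418], [0.0, 4.3, 0.0]]
[[0.0268, 0.0035, 0.044], [0.0, 4.3, 0.0]]
[[0.0235, 0.0035, 0.0458], [0.0, 4.3, 0.0]]
[[0.02, 0.0035, 0.0475], [0.0, 4.3, 0.0]]
[[0.0164, 0.0035, 0.0488], [0.0, 4.3, 0.0]]
[[0.0127, 0.0035, 0.0499], [0.0, 4.3, 0.0]]
[[0.0153, 0.0312, 0.034], [0.0, 4.1, 0.0]]
[[0.0128, 0.0312, 0.035], [0.0, 4.1, 0.0]]
[[0.0103, 0.0312, 0.0359], [0.0, 4.1, 0.0]]
[[0.0077, 0.0312, 0.0365], [0.0, 4.1, 0.0]]
[[0.0051, 0.0312, 0.037], [0.0, 4.1, 0.0]]
[[0.0025, 0.0312, 0.0372], [0.0, 4.1, 0.0]]
[[-0.0002, 0.0312, 0.0373], [0.0, 4.1, 0.0]]
[[-0.0029, 0.0312, 0.0372], [0.0, 4.1, 0.0]]
[[-0.0037, 0.0533, 0.0005], [0.0, 0.0, 0.0]]
[[-0.0037, 0.0533, 0.0005], [0.0, 0.0, 0.0]]
[[-0.0037, 0.0533, 0.0005], [0.0, 0.0, 0.0]]
[[-0.0037, 0.0533, 0.0005], [0.0, 0.0, 0.0]]
[[-0.0037, 0.0533, 0.0005], [0.0, 0.0, 0.0]]
[[-0.0037, 0.0533, 0.0005], [0.0, 0.0, 0.0]]
```

jog_arm:
  series:
    - [[0.033, 0.003, 0.04], [0, 4.3, 0], 0.028]
    - [[0.03, 0.003, 0.042], [0, 4.3, 0], 0.028]
    - [[0.027, 0.003, 0.044], [0, 4.3, 0], 0.028]
    - [[0.023, 0.003, 0.046], [0, 4.3, 0], 0.028]
    - [[0.02, 0.003, 0.047], [0, 4.3, 0], 0.028]
    - [[0.016, 0.003, 0.049], [0, 4.3, 0], 0.028]
    - [[0.013, 0.003, 0.05], [0, 4.3, 0], 0.028]
    - [[0.015, 0.02, 0.034], [0, 4.1, 0], 0.028]
    - [[0.013, 0.03, 0.035], [0, 4.1, 0], 0.028]
    - [[0.01, 0.03, 0.036], [0, 4.1, 0], 0.028]

```text
time_s: 2.6
tcp_pos: [0.3672, -0.008, 0.6204]
ee_rot: [[-0.905, -0.0, 0.426], [-0.426, 0.0, -0.905], [-0.0, -1.0, -0.0]]
wrist_force: [0.1, 1.2, 0.9]
gripper_width: 0.324
```

jog_arm:
  series:
    - [[0.008, 0.03, 0.0365], [0, 4.1, 0], 0.028]
    - [[0.005, 0.03, 0.037], [0, 4.1, 0], 0.028]
    - [[0.0025, 0.03, 0.037], [0, 4.1, 0], 0.028]
    - [[0, 0.03, 0.037], [0, 4.1, 0], 0.028]
    - [[-0.003, 0.03, 0.037], [0, 4.1, 0], 0.028]
    - [[-0.0037, 0.05, 0.0005], [0, 0, 0], 0.028]
    - [[-0.0037, 0.05, 0.0005], [0, 0, 0], 0.028]
    - [[-0.0037, 0.05, 0.0005], [0, 0, 0], 0.028]
    - [[-0.0037, 0.05, 0.0005], [0, 0, 0], 0.028]
    - [[-0.0037, 0.05, 0.0005], [0, 0, 0], 0.028]

```text
time_s: 3.85
tcp_pos: [0.4282, -0.1885, 0.2198]
ee_rot: [[-0.996, -0.0, 0.084], [-0.084, 0.0, -0.996], [0.0, -1.0, -0.0]]
wrist_force: [1.8, -0.4, 0.4]
gripper_width: 0.322
```

```bash
python3 - <<'E'
from h import *
s=st(); R=RB@DOWN_BAR
rows([(b2w([-.13,0,.12]),R),(b2w([-.13,0,.077]),R)],s,mx=.04)
snap('wrist','w1.png')
C=cam('wrist');print(proj('wrist',b2w([-.13,0,.09]),C),proj('wrist',b2w([-.13,.05,.09]),C))
E
```

```text
t 3.85 tcp [ 0.4282 -0.1885  0.2198] box [-0.1337  0.0027  0.2198] F [ 1.8456 -0.4102  0.3715] w 0.322 j [ -3.7965   6.7029 -20.8807  -0.0123 -62.4223   8.6184]
[[-1.     -0.0001 -0.0049]
 [ 0.0049  0.0002 -1.    ]
 [ 0.0001 -1.     -0.0002]]
[[-0.0012, 0.0333, 0.0009], [0.0, -0.1, 0.0]]
[[-0.0012, 0.0333, 0.0009], [0.0, -0.1, 0.0]]
[[-0.0012, 0.0333, 0.0009], [0.0, -0.1, 0.0]]
[[0.0, 0.0215, 0.0], [0.0, 0.0, 0.0]]
[[0.0, 0.0215, 0.0], [0.0, 0.0, 0.0]]
[304.4455 228.7078] [305.3718 292.987 ]
```

View pics/w1.png

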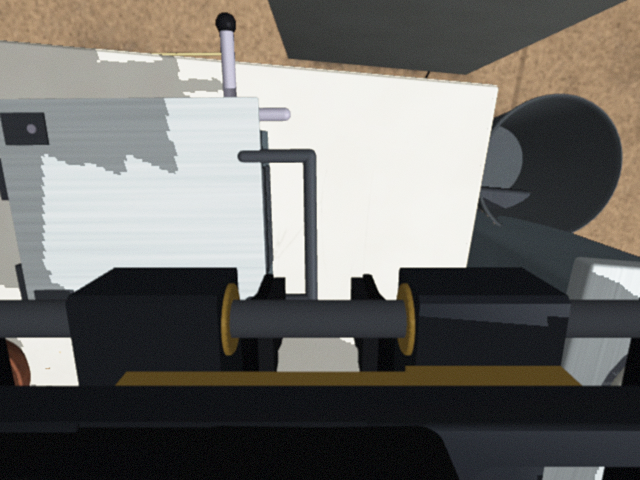

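jog_arm:
  series:
    - [[-0.001, 0.045, 0.003], [0, 0, 0], 0.028]
    - [[0, 0.045, 0], [0, 0, 0], 0.028]
    - [[0, 0.034, 0], [0, 0, 0], 0.028]
    - [[0, 0.02, 0], [0, 0, 0], 0.028]
    - [[0, 0, 0], [0, 0, 0], 0.0]
    - [[0, 0, 0], [0, 0, 0], 0.0]
    - [[0, 0, 0], [0, 0, 0], 0.0]
    - [[0, 0, 0], [0, 0, 0], 0.0]

```text
time_s: 4.9
tcp_pos: [0.4343, -0.1915, 0.0798]
ee_rot: [[-0.996, 0.01, 0.085], [-0.085, -0.001, -0.996], [-0.01, -1.0, 0.002]]
wrist_force: [5.3, 1.8, -2.9]
gripper_width: 0.101
```

```bash
cat >> h.py <<'E'
def arc(c,th,dirs=None):
    """successive box-frame steps (dx,dz) of TCP, for circle about c (x,z) from present TCP+offset"""
E
python3 - <<'E'
from h import *
s=st(); 
# arc of bar about hinge, radius .22 ; steps in tool frame: x=-box x, y=-z
h0=np.arctan2(.003,.22)
for th0,th1,n in[(0,1.68,24)]:
    th=np.linspace(th0,th1,n+1); x=-.22*np.cos(th+h0); z=.22*np.sin(th+h0)
    for t,a,b in zip(th[1:],-np.diff(x),-np.diff(z)): print(round(t,2),[round(a,4),round(b,4)])
E
```

```text
t 4.9 tcp [ 0.4343 -0.1915  0.0798] box [-0.1279 -0.0008  0.0798] F [ 5.3398  1.8031 -2.8933] w 0.101 j [ -4.1103  16.8132 -31.5386   0.0186 -41.0664   8.9945]
[[-0.9999  0.01   -0.0035]
 [ 0.0035 -0.0018 -1.    ]
 [-0.01   -0.9999  0.0018]]
0.07 [np.float64(-0.0007), np.float64(-0.0154)]
0.14 [np.float64(-0.0018), np.float64(-0.0153)]
0.21 [np.float64(-0.0029), np.float64(-0.0151)]
0.28 [np.float64(-0.0039), np.float64(-0.0149)]
0.35 [np.float64(-0.005), np.float64(-0.0146)]
0.42 [np.float64(-0.006), np.float64(-0.0142)]
0.49 [np.float64(-0.007), np.float64(-0.0137)]
0.56 [np.float64(-0.0079), np.float64(-0.0132)]
0.63 [np.float64(-0.0088), np.float64(-0.0126)]
0.7 [np.float64(-0.0097), np.float64(-0.012)]
0.77 [np.float64(-0.0105), np.float64(-0.0113)]
0.84 [np.float64(-0.0112), np.float64(-0.0105)]
0.91 [np.float64(-0.012), np.float64(-0.0097)]
0.98 [np.float64(-0.0126), np.float64(-0.0088)]
1.05 [np.float64(-0.0132), np.float64(-0.0079)]
1.12 [np.float64(-0.0137), np.float64(-0.007)]
1.19 [np.float64(-0.0142), np.float64(-0.006)]
1.26 [np.float64(-0.0146), np.float64(-0.005)]
1.33 [np.float64(-0.0149), np.float64(-0.004)]
1.4 [np.float64(-0.0151), np.float64(-0.0029)]
1.47 [np.float64(-0.0153), np.float64(-0.0019)]
1.54 [np.float64(-0.0154), np.float64(-0.0008)]
1.61 [np.float64(-0.0154), np.float64(0.0003)]
1.68 [np.float64(-0.0153), np.float64(0.0014)]
```

jog_arm:
  series:
    - [[-0.004, -0.0154, 0], [0, 0, 0], 0.0]
    - [[-0.0018, -0.0153, 0], [0, 0, 0], 0.0]
    - [[-0.0029, -0.0151, 0], [0, 0, 0], 0.0]
    - [[-0.0039, -0.0149, 0], [0, 0, 0], 0.0]
    - [[-0.005, -0.0146, 0], [0, 0, 0], 0.0]
    - [[-0.006, -0.0142, 0], [0, 0, 0], 0.0]
    - [[-0.007, -0.0137, 0], [0, 0, 0], 0.0]
    - [[-0.0079, -0.0132, 0], [0, 0, 0], 0.0]

```text
time_s: 5.9
tcp_pos: [0.4681, -0.1883, 0.195]
ee_rot: [[-0.996, 0.0, 0.084], [-0.084, -0.0, -0.996], [-0.0, -1.0, 0.0]]
wrist_force: [1.8, -1.7, -3.9]
gripper_width: 0.102
```

```bash
python3 - <<'E'
from h import *
s=st(); p=RB.T@(s['tcp_pos']-T)
print('bar angle',np.arctan2(p[2]-.0798+.003,.09-p[0]), np.hypot(p[2]-.0798+.003,.09-p[0]))
E
```

```text
t 5.9 tcp [ 0.4681 -0.1883  0.195 ] box [-0.094  -0.0006  0.195 ] F [ 1.7869 -1.6744 -3.8845] w 0.102 j [ -3.4483  11.6496 -18.5799  -0.0002 -59.7657   8.2657]
[[-1.      0.0001 -0.0049]
 [ 0.0049 -0.     -1.    ]
 [-0.0001 -1.      0.    ]]
bar angle 0.5712287009812099 0.21869205882869464
```

Consistent with the arc; low force. Continue.

jog_arm:
  series:
    - [[-0.0088, -0.0126, 0], [0, 0, 0], 0.0]
    - [[-0.0097, -0.012, 0], [0, 0, 0], 0.0]
    - [[-0.0105, -0.0113, 0], [0, 0, 0], 0.0]
    - [[-0.0112, -0.0105, 0], [0, 0, 0], 0.0]
    - [[-0.012, -0.0097, 0], [0, 0, 0], 0.0]
    - [[-0.0126, -0.0088, 0], [0, 0, 0], 0.0]
    - [[-0.0132, -0.0079, 0], [0, 0, 0], 0.0]
    - [[-0.0137, -0.007, 0], [0, 0, 0], 0.0]

```text
time_s: 6.9
tcp_pos: [0.5585, -0.1801, 0.2762]
ee_rot: [[-0.996, -0.002, 0.085], [-0.085, 0.0, -0.996], [0.002, -1.0, -0.0]]
wrist_force: [-5.4, 3.0, 5.1]
gripper_width: 0.104
```

jog_arm:
  series:
    - [[-0.0142, -0.006, 0], [0, 0, 0], 0.0]
    - [[-0.0146, -0.005, 0], [0, 0, 0], 0.0]
    - [[-0.0149, -0.004, 0], [0, 0, 0], 0.0]
    - [[-0.0151, -0.0029, 0], [0, 0, 0], 0.0]
    - [[-0.0153, -0.0019, 0], [0, 0, 0], 0.0]
    - [[-0.0154, -0.0008, 0], [0, 0, 0], 0.0]

```text
time_s: 7.65
tcp_pos: [0.6492, -0.1717, 0.2959]
ee_rot: [[-0.996, 0.0, 0.085], [-0.085, 0.001, -0.996], [-0.0, -1.0, -0.001]]
wrist_force: [-1.2, 3.0, 3.0]
gripper_width: 0.101
```

```bash
python3 - <<'E'
from h import *
s=st(); p=RB.T@(s['tcp_pos']-T)
print('bar angle',np.arctan2(p[2]-.0798+.003,.09-p[0]), np.hypot(p[2]-.0798+.003,.09-p[0]))
E
```

```text
t 7.65 tcp [ 0.6492 -0.1717  0.2959] box [ 0.0879 -0.0002  0.2959] F [-1.2442  2.9992  3.0071] w 0.101 j [ -1.0867  24.7455  15.0503  -0.0865 -80.2867   5.9887]
[[-1.      0.0005 -0.0037]
 [ 0.0037  0.0014 -1.    ]
 [-0.0005 -1.     -0.0014]]
bar angle 1.5611355236519642 0.21910605765692773
```

jog_arm:
  series:
    - [[-0.0154, 0.0003, 0], [0, 0, 0], 0.0]
    - [[-0.012, 0.001, 0], [0, 0, 0], 0.0]
    - [[-0.005, 0.0005, 0], [0, 0, 0], 0.0]
    - [[0, 0, 0], [0, 0, 0], 0.0]

```text
time_s: 8.15
tcp_pos: [0.6821, -0.1687, 0.2932]
ee_rot: [[-0.996, 0.002, 0.085], [-0.085, 0.002, -0.996], [-0.002, -1.0, -0.001]]
wrist_force: [-0.4, 5.7, 1.7]
gripper_width: 0.101
```

```bash
python3 - <<'E'
from h import *
s=st(); p=RB.T@(s['tcp_pos']-T)
print('bar angle',np.arctan2(p[2]-.0798+.003,.09-p[0]), np.hypot(p[2]-.0798+.003,.09-p[0]))
E
```

```text
t 8.15 tcp [ 0.6821 -0.1687  0.2932] box [ 0.121  -0.0002  0.2932] F [-0.4032  5.6931  1.6548] w 0.101 j [ -0.7908  28.1188  20.0934  -0.0943 -81.8791   5.7073]
[[-1.      0.0018 -0.0034]
 [ 0.0034  0.0014 -1.    ]
 [-0.0018 -1.     -0.0015]]
bar angle 1.7129799659578362 0.2186218590771462
```

```bash
python3 - <<'E'
from h import *
s=st()
a=np.radians(25);y=np.array([0,np.sin(a),-np.cos(a)]);x=np.array([-1.,0,0]);P=np.c_[x,y,np.cross(x,y)]
g=np.array([-.071,-.131,.068]); tcp=g+.019*y
W=[(b2w([.118,0,.365]),RB@DOWN_BAR),(b2w([-.03,-.06,.33]),RB@P),(b2w(tcp-.10*y),RB@P),(b2w(tcp-.03*y),RB@P),(b2w(tcp),RB@P)]
rows(W,s,mx=.045)
E
```

```text
t 8.15 tcp [ 0.6821 -0.1687  0.2932] box [ 0.121  -0.0002  0.2932] F [-0.4032  5.6931  1.6548] w 0.101 j [ -0.7908  28.1188  20.0934  -0.0943 -81.8791   5.7073]
[[-1.      0.0018 -0.0034]
 [ 0.0034  0.0014 -1.    ]
 [-0.0018 -1.     -0.0015]]
[[0.0014, -0.0359, -0.0001], [0.0, -0.1, -0.1]]
[[0.0015, -0.0359, -0.0001], [0.0, -0.1, -0.1]]
[[0.037, 0.0087, 0.015], [-6.2, 0.0, 0.0]]
[[0.037, 0.0071, 0.0159], [-6.2, 0.0, 0.0]]
[[0.037, 0.0053, 0.0165], [-6.3, 0.0, 0.0]]
[[0.037, 0.0035, 0.017], [-6.2, 0.0, 0.0]]
[[0.0082, 0.0253, 0.035], [0.0, 0.0, 0.0]]
[[0.0082, 0.0253, 0.035], [0.0, 0.0, 0.0]]
[[0.0082, 0.0253, 0.035], [0.0, 0.0, 0.0]]
[[0.0082, 0.0253, 0.035], [0.0, 0.0, 0.0]]
[[0.0082, 0.0253, 0.035], [0.0, 0.0, 0.0]]
[[0.0, 0.035, 0.0], [0.0, 0.0, 0.0]]
[[0.0, 0.035, 0.0], [0.0, 0.0, 0.0]]
[[0.0, 0.03, 0.0], [0.0, 0.0, 0.0]]
```

jog_arm:
  series:
    - [[0, 0, 0], [0, 0, 0], 0.03]
    - [[0, 0, 0], [0, 0, 0], 0.03]
    - [[0, 0, 0], [0, 0, 0], 0.03]
    - [[0, -0.02, 0], [0, 0, 0], 0.03]
    - [[0, -0.05, 0], [0, 0, 0], 0.03]

```text
time_s: 8.78
tcp_pos: [0.68, -0.1705, 0.36]
ee_rot: [[-0.996, -0.007, 0.084], [-0.084, 0.001, -0.997], [0.007, -1.0, -0.001]]
wrist_force: [0.9, -1.0, 1.1]
gripper_width: 0.346
```

jog_arm:
  series:
    - [[0.036, 0.0075, 0.015], [-6.2, 0, 0], 0.03]
    - [[0.037, 0.007, 0.016], [-6.3, 0, 0], 0.03]
    - [[0.037, 0.005, 0.0165], [-6.3, 0, 0], 0.03]
    - [[0.037, 0.0035, 0.017], [-6.2, 0, 0], 0.03]
    - [[0.008, 0.025, 0.035], [0, 0, 0], 0.03]
    - [[0.008, 0.025, 0.035], [0, 0, 0], 0.03]
    - [[0.008, 0.025, 0.035], [0, 0, 0], 0.03]
    - [[0.008, 0.025, 0.035], [0, 0, 0], 0.03]
    - [[0.008, 0.025, 0.035], [0, 0, 0], 0.03]

```text
time_s: 9.9
tcp_pos: [0.5082, -0.3525, 0.1407]
ee_rot: [[-0.996, -0.035, 0.076], [-0.084, 0.421, -0.903], [-0.0, -0.907, -0.422]]
wrist_force: [0.3, -0.0, -0.1]
gripper_width: 0.346
```

```bash
python3 - <<'E'
from h import *
s=st()
snap('wrist','w2.png')
C=cam('wrist')
for q in[(-.071,-.131,.068),(-.071,-.1484,.068),(-.111,-.085,.068),(.1187,.055,.305),(.1187,-.055,.305)]:print(q,proj('wrist',b2w(q),C))
E
```

```text
t 9.9 tcp [ 0.5082 -0.3525  0.1407] box [-0.0686 -0.1678  0.1407] F [ 0.3302 -0.0047 -0.0805] w 0.346 j [-30.6185  34.5478  12.8514 -20.2418 -83.8052  40.3903]
[[-1.      0.0022 -0.0047]
 [ 0.0052  0.422  -0.9066]
 [-0.     -0.9066 -0.422 ]]
(-0.071, -0.131, 0.068) [315.6514 260.4573]
(-0.071, -0.1484, 0.068) [315.3312 238.6651]
(-0.111, -0.085, 0.068) [373.8704 309.1365]
(0.1187, 0.055, 0.305) [-94.0721 915.73  ]
(0.1187, -0.055, 0.305) [-352.17  1030.718]
```

View pics/w2.png

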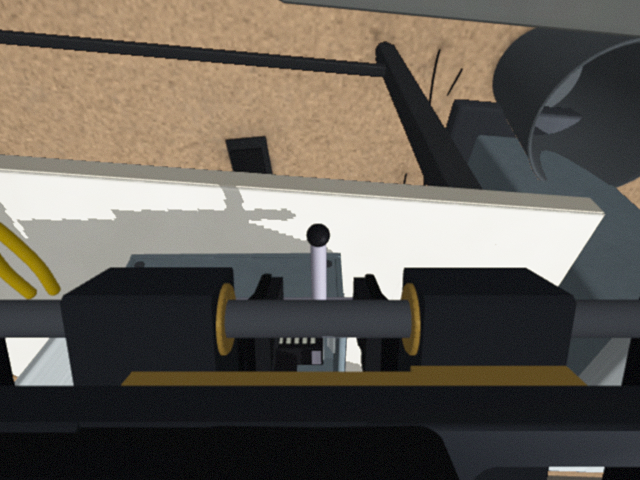

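jog_arm:
  series:
    - [[0.001, 0.035, -0.001], [0, 0, 0], 0.03]
    - [[0.001, 0.035, -0.001], [0, 0, 0], 0.03]
    - [[0.001, 0.02, -0.001], [0, 0, 0], 0.03]
    - [[0, 0.01, 0], [0, 0, 0], 0.03]
    - [[0, 0, 0], [0, 0, 0], 0.0]
    - [[0, 0, 0], [0, 0, 0], 0.0]
    - [[0, 0, 0], [0, 0, 0], 0.0]
    - [[0, 0, 0], [0, 0, 0], 0.0]

```text
time_s: 10.95
tcp_pos: [0.5042, -0.3074, 0.0535]
ee_rot: [[-0.997, -0.03, 0.078], [-0.083, 0.419, -0.904], [-0.005, -0.907, -0.42]]
wrist_force: [4.8, 0.4, 1.0]
gripper_width: 0.1
```

```bash
python3 - <<'E'
from h import *
s=st(); R=RB.T@s['ee_rot']
th=np.linspace(0,2.12,23); x=.014-.085*np.cos(th); z=.068+.085*np.sin(th)
for t,a,b in zip(th[1:],np.diff(x),np.diff(z)): print(round(t,2),np.round(R.T@[a,0,b],4).tolist())
E
```

```text
t 10.95 tcp [ 0.5042 -0.3074  0.0535] box [-0.0685 -0.1225  0.0535] F [4.8298 0.395  1.0143] w 0.1 j [-27.6222  36.7048   3.387  -22.0932 -71.7278  42.2663]
[[-1.      0.0069 -0.0029]
 [ 0.0055  0.4201 -0.9075]
 [-0.005  -0.9075 -0.4201]]
0.1 [-0.0004, -0.0074, -0.0034]
0.19 [-0.0012, -0.0073, -0.0034]
0.29 [-0.002, -0.0072, -0.0033]
0.39 [-0.0027, -0.007, -0.0033]
0.48 [-0.0035, -0.0067, -0.0031]
0.58 [-0.0042, -0.0064, -0.003]
0.67 [-0.0048, -0.006, -0.0028]
0.77 [-0.0054, -0.0055, -0.0026]
0.87 [-0.006, -0.005, -0.0024]
0.96 [-0.0065, -0.0045, -0.0021]
1.06 [-0.007, -0.0039, -0.0018]
1.16 [-0.0073, -0.0033, -0.0016]
1.25 [-0.0077, -0.0026, -0.0013]
1.35 [-0.0079, -0.0019, -0.0009]
1.45 [-0.0081, -0.0012, -0.0006]
1.54 [-0.0082, -0.0005, -0.0003]
1.64 [-0.0082, 0.0002, 0.0]
1.73 [-0.0081, 0.0009, 0.0004]
1.83 [-0.008, 0.0016, 0.0007]
1.93 [-0.0078, 0.0023, 0.001]
2.02 [-0.0075, 0.003, 0.0013]
2.12 [-0.0072, 0.0036, 0.0016]
```

jog_arm:
  series:
    - [[-0.003, -0.0074, -0.0034], [0, 0, 0], 0.0]
    - [[-0.0012, -0.0073, -0.0034], [0, 0, 0], 0.0]
    - [[-0.002, -0.0072, -0.0033], [0, 0, 0], 0.0]
    - [[-0.0027, -0.007, -0.0033], [0, 0, 0], 0.0]
    - [[-0.0035, -0.0067, -0.0031], [0, 0, 0], 0.0]
    - [[-0.0042, -0.0064, -0.003], [0, 0, 0], 0.0]
    - [[-0.0048, -0.006, -0.0028], [0, 0, 0], 0.0]
    - [[-0.0054, -0.0055, -0.0026], [0, 0, 0], 0.0]
    - [[-0.006, -0.005, -0.0024], [0, 0, 0], 0.0]
    - [[-0.0065, -0.0045, -0.0021], [0, 0, 0], 0.0]

```text
time_s: 12.2
tcp_pos: [0.5371, -0.3042, 0.1247]
ee_rot: [[-0.996, -0.044, 0.075], [-0.087, 0.422, -0.903], [0.008, -0.906, -0.424]]
wrist_force: [-9.7, -4.5, 7.6]
gripper_width: 0.103
```

jog_arm:
  series:
    - [[-0.007, -0.0039, -0.0018], [0, 0, 0], 0.0]
    - [[-0.0073, -0.0033, -0.0016], [0, 0, 0], 0.0]
    - [[-0.0077, -0.0026, -0.0013], [0, 0, 0], 0.0]
    - [[-0.0079, -0.0019, -0.0009], [0, 0, 0], 0.0]
    - [[-0.0081, -0.0012, -0.0006], [0, 0, 0], 0.0]
    - [[-0.0082, -0.0005, -0.0003], [0, 0, 0], 0.0]
    - [[-0.0082, 0.0002, 0], [0, 0, 0], 0.0]
    - [[-0.0081, 0.0009, 0.0004], [0, 0, 0], 0.0]
    - [[-0.008, 0.0016, 0.0007], [0, 0, 0], 0.0]

```text
time_s: 13.32
tcp_pos: [0.6121, -0.2973, 0.1351]
ee_rot: [[-0.996, -0.034, 0.077], [-0.084, 0.42, -0.903], [-0.002, -0.907, -0.422]]
wrist_force: [-0.6, -2.4, 3.0]
gripper_width: 0.104
```

```bash
python3 - <<'E'
from h import *
s=st(); p=RB.T@(s['tcp_pos']-T)-.019*(RB.T@s['ee_rot'])[:,1]
print('stay',np.arctan2(p[2]-.068,.014-p[0]),np.hypot(p[2]-.068,.014-p[0]),p)
E
```

```text
t 13.32 tcp [ 0.6121 -0.2973  0.1351] box [ 0.0398 -0.122   0.1351] F [-0.6142 -2.4258  3.0491] w 0.104 j [-23.0676  39.1217  21.3374 -22.0244 -84.8313  32.3828]
[[-1.      0.0033 -0.0036]
 [ 0.0046  0.4219 -0.9066]
 [-0.0015 -0.9067 -0.4219]]
stay 1.867193560268627 0.0881772934574697 [ 0.0398 -0.13    0.1523]
```

jog_arm:
  series:
    - [[-0.0078, 0.0027, 0.001], [0, 0, 0], 0.0]
    - [[-0.0075, 0.0035, 0.0013], [0, 0, 0], 0.0]
    - [[-0.0065, 0.004, 0.0016], [0, 0, 0], 0.0]
    - [[0, 0, 0], [0, 0, 0], 0.0]

```text
time_s: 13.82
tcp_pos: [0.635, -0.2951, 0.1231]
ee_rot: [[-0.997, -0.032, 0.077], [-0.083, 0.419, -0.904], [-0.004, -0.907, -0.421]]
wrist_force: [2.8, -3.7, 4.6]
gripper_width: 0.107
```

```bash
python3 - <<'E'
from h import *
s=st(); p=RB.T@(s['tcp_pos']-T)-.019*(RB.T@s['ee_rot'])[:,1]
print('stay',np.arctan2(p[2]-.068,.014-p[0]),np.hypot(p[2]-.068,.014-p[0]),p)
E
```

```text
t 13.82 tcp [ 0.635  -0.2951  0.1231] box [ 0.0629 -0.1219  0.1231] F [ 2.8198 -3.6743  4.5514] w 0.107 j [-22.2477  41.2901  23.8658 -22.1952 -84.7085  31.5307]
[[-1.      0.0057 -0.0034]
 [ 0.0055  0.4205 -0.9073]
 [-0.0038 -0.9073 -0.4205]]
stay 2.1637666942442744 0.08723964465783542 [ 0.0628 -0.1298  0.1403]
```

jog_arm:
  series:
    - [[0, 0, 0], [0, 0, 0], 0.03]
    - [[0, 0, 0], [0, 0, 0], 0.03]
    - [[0, 0, 0], [0, 0, 0], 0.03]
    - [[0, -0.02, 0], [0, 0, 0], 0.03]
    - [[0, -0.04, 0], [0, 0, 0], 0.03]
    - [[0, -0.05, 0], [0, 0, 0], 0.03]
    - [[0, -0.05, 0], [0, 0, 0], 0.03]
    - [[0, -0.05, 0], [0, 0, 0], 0.03]
    - [[0, -0.04, 0], [0, 0, 0], 0.03]

```text
time_s: 14.95
tcp_pos: [0.6414, -0.4002, 0.3517]
ee_rot: [[-0.996, -0.035, 0.077], [-0.084, 0.421, -0.903], [-0.001, -0.907, -0.422]]
wrist_force: [0.6, -0.8, 0.7]
gripper_width: 0.346
```

```bash
python3 - <<'E'
from h import *
s=st(); snap('scene','s2.png',(100,60,420,380),1.8)
R=RB@DOWN_BAR
rows([(b2w([.10,-.06,.375]),R),(b2w([.1195,0,.36]),R),(b2w([.1195,0,.293]),R)],s,mx=.045)
C=cam('scene')
f=lambda q:(proj('scene',b2w(q),C)-[100,60])*1.8
print('stay tip@2.15',f([.014+.125*.547,-.085,.068+.125*.837]),'ball',f([.0605,-.1484,.139]),'bar@1.7',f([.1183,.055,.305]),f([.1183,-.055,.305]))
E
```

```text
t 14.95 tcp [ 0.6414 -0.4002  0.3517] box [ 0.0599 -0.2271  0.3517] F [ 0.5511 -0.7908  0.6699] w 0.346 j [ -29.0684   46.1331   65.4389  -24.2709 -121.4257   23.3204]
[[-1.      0.0026 -0.004 ]
 [ 0.0047  0.4221 -0.9065]
 [-0.0007 -0.9065 -0.4221]]
[[-0.0098, 0.0124, -0.0404], [6.2, -0.1, 0.0]]
[[-0.0099, 0.0079, -0.0415], [6.2, -0.1, 0.0]]
[[-0.0099, 0.0034, -0.0421], [6.2, -0.1, 0.0]]
[[-0.01, -0.0012, -0.0422], [6.2, -0.1, 0.0]]
[[-0.0097, 0.0075, -0.03], [0.0, 0.0, 0.0]]
[[-0.0098, 0.0075, -0.03], [0.0, 0.0, 0.0]]
[[0.0, 0.0335, 0.0], [0.0, 0.0, 0.0]]
[[0.0, 0.0335, 0.0], [0.0, 0.0, 0.0]]
stay tip@2.15 [286.975  438.6626] ball [221.4767 501.4901] bar@1.7 [420.5462 242.8252] [336.4267 328.5373]
```

View pics/s2.png

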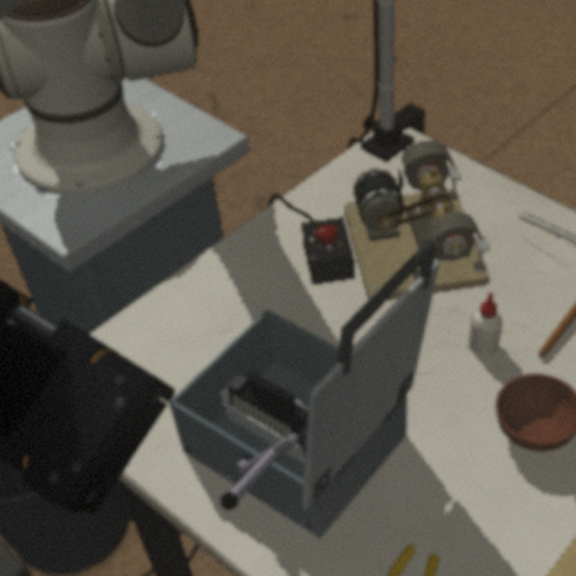

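jog_arm:
  series:
    - [[-0.0098, 0.0124, -0.0404], [6.2, -0.1, 0], 0.032]
    - [[-0.0099, 0.0079, -0.0415], [6.3, -0.1, 0], 0.032]
    - [[-0.0099, 0.0034, -0.0421], [6.3, 0, 0], 0.032]
    - [[-0.01, -0.0012, -0.0422], [6.2, 0, 0], 0.032]
    - [[-0.0105, 0.0075, -0.03], [0, 0, 0], 0.032]
    - [[-0.0105, 0.0075, -0.03], [0, 0, 0], 0.032]
    - [[0, 0.03, 0], [0, 0, 0], 0.032]
    - [[0, 0.025, 0], [0, 0, 0], 0.032]
    - [[0, 0.012, 0], [0, 0, 0], 0.032]

```text
time_s: 16.12
tcp_pos: [0.6817, -0.1675, 0.2886]
ee_rot: [[-0.996, -0.003, 0.088], [-0.088, 0.001, -0.996], [0.003, -1.0, -0.001]]
wrist_force: [0.1, -0.0, 0.6]
gripper_width: 0.37
```

jog_arm:
  series:
    - [[0, 0, 0], [0, 0, 0], 0.0]
    - [[0, 0, 0], [0, 0, 0], 0.0]
    - [[0, 0, 0], [0, 0, 0], 0.0]
    - [[0, 0, 0], [0, 0, 0], 0.0]

```text
time_s: 16.62
tcp_pos: [0.6832, -0.1683, 0.2924]
ee_rot: [[-0.996, 0.004, 0.087], [-0.087, -0.0, -0.996], [-0.004, -1.0, 0.001]]
wrist_force: [0.6, -0.1, 1.8]
gripper_width: 0.103
```

```bash
python3 - <<'E'
from h import *
s=st()
th=np.linspace(1.71,1.23,9)+.0136;x=-.22*np.cos(th); z=.22*np.sin(th)
for t,a,b in zip(th[1:],-np.diff(x),-np.diff(z)): print(round(t-.0136,2),[round(a,4),round(b,4)])
E
```

```text
t 16.62 tcp [ 0.6832 -0.1683  0.2924] box [0.1221 0.0001 0.2924] F [ 0.6172 -0.0811  1.796 ] w 0.103 j [ -0.7032  28.1455  19.9794   0.022  -81.6146   5.7133]
[[-1.      0.0038 -0.0015]
 [ 0.0015 -0.0008 -1.    ]
 [-0.0038 -1.      0.0008]]
1.65 [np.float64(0.0131), np.float64(-0.0016)]
1.59 [np.float64(0.0132), np.float64(-0.0008)]
1.53 [np.float64(0.0132), np.float64(-0.0)]
1.47 [np.float64(0.0132), np.float64(0.0008)]
1.41 [np.float64(0.0131), np.float64(0.0015)]
1.35 [np.float64(0.013), np.float64(0.0023)]
1.29 [np.float64(0.0128), np.float64(0.0031)]
1.23 [np.float64(0.0126), np.float64(0.0039)]
```

jog_arm:
  series:
    - [[0.0131, -0.0016, 0], [0, 0, 0], 0.0]
    - [[0.0132, -0.0008, 0], [0, 0, 0], 0.0]
    - [[0.0132, 0, 0], [0, 0, 0], 0.0]
    - [[0.0132, 0.0008, 0], [0, 0, 0], 0.0]
    - [[0.0131, 0.0015, 0], [0, 0, 0], 0.0]
    - [[0.011, 0.002, 0], [0, 0, 0], 0.0]

```text
time_s: 17.38
tcp_pos: [0.6051, -0.1751, 0.2889]
ee_rot: [[-0.996, 0.001, 0.087], [-0.087, -0.0, -0.996], [-0.001, -1.0, 0.0]]
wrist_force: [3.4, -0.8, 2.6]
gripper_width: 0.105
```

jog_arm:
  series:
    - [[0.005, 0.001, 0], [0, 0, 0], 0.0]
    - [[0.005, 0.001, 0], [0, 0, 0], 0.0]
    - [[0, 0, 0], [0, 0, 0], 0.0]

```text
time_s: 17.75
tcp_pos: [0.5996, -0.1755, 0.2878]
ee_rot: [[-0.996, 0.011, 0.088], [-0.088, -0.0, -0.996], [-0.01, -1.0, 0.001]]
wrist_force: [10.5, -2.0, -0.8]
gripper_width: 0.102
```

```bash
python3 - <<'E'
from h import *
s=st(); p=RB.T@(s['tcp_pos']-T)
print('bar angle',np.arctan2(p[2]-.0798+.003,.09-p[0]), np.hypot(p[2]-.0798+.003,.09-p[0]))
E
```

```text
t 17.75 tcp [ 0.5996 -0.1755  0.2878] box [0.0381 0.0004 0.2878] F [10.5102 -2.0163 -0.8001] w 0.102 j [ -1.4914  19.7065   6.2436   0.0095 -75.9343   6.5352]
[[-0.9999  0.0104 -0.0009]
 [ 0.0009 -0.0014 -1.    ]
 [-0.0104 -0.9999  0.0014]]
bar angle 1.3298103533792887 0.217272044346001
```

jog_arm:
  series:
    - [[-0.004, 0, 0], [0, 0, 0], 0.0]
    - [[0, 0, 0], [0, 0, 0], 0.03]
    - [[0, 0, 0], [0, 0, 0], 0.03]
    - [[0, 0, 0], [0, 0, 0], 0.03]
    - [[0, -0.02, 0], [0, 0, 0], 0.03]
    - [[0, -0.05, 0], [0, 0, 0], 0.03]
    - [[0.02, -0.03, 0], [0, 0, 0], 0.03]
    - [[0.06, 0, 0], [0, 0, 0], 0.03]
    - [[0.06, 0, 0], [0, 0, 0], 0.03]

```text
time_s: 18.88
tcp_pos: [0.4581, -0.1874, 0.3858]
ee_rot: [[-0.996, -0.002, 0.088], [-0.088, 0.001, -0.996], [0.002, -1.0, -0.001]]
wrist_force: [-0.3, -1.3, 0.6]
gripper_width: 0.345
```

```bash
python3 - <<'E'
from h import *
s=st(); K,R,t=cam('wrist'); print('cam in tool',s['ee_rot'].T@(-R.T@t-s['tcp_pos']),'axis',s['ee_rot'].T@R.T[:,2])
im=[cv2.cvtColor(capture(n),cv2.COLOR_RGB2BGR) for n in('scene','top')]
a=cv2.resize(im[0][180:380,170:370],None,fx=2,fy=2);b=cv2.resize(im[1][200:360,310:470],None,fx=2.5,fy=2.5)
cv2.imwrite('pics/s3.png',np.hstack([a,b]))
Cs,Ct=cam('scene'),cam('top')
for n,q in[('fin',(-.025,0,.079)),('finb',(.0025,0,.079)),('bar',(.035,0,.297)),('ball',(.014+.085*.38,-.148,.068+.085*.925))]: print(n,(proj('scene',b2w(q),Cs)-[170,180])*2,(proj('top',b2w(q),Ct)-[310,200])*2.5+[400,0])
E
```

```text
t 18.88 tcp [ 0.4581 -0.1874  0.3858] box [-0.1038  0.0012  0.3858] F [-0.3386 -1.2902  0.5856] w 0.345 j [ -3.4368   4.9423   0.7195  -0.0437 -85.9224   8.4638]
[[-1.     -0.0024 -0.0013]
 [ 0.0013  0.0011 -1.    ]
 [ 0.0024 -1.     -0.0011]]
cam in tool [ 0.0005 -0.1616  0.0656] axis [-0.0008  0.9708 -0.2399]
fin [153.7452 187.2394] [574.5103 217.282 ]
finb [177.7648 201.1696] [570.5182 181.1973]
bar [187.3841  35.6509] [611.4029  89.5416]
ball [ 90.6261 302.0311] [784.1759  92.3948]
```

View pics/s3.png

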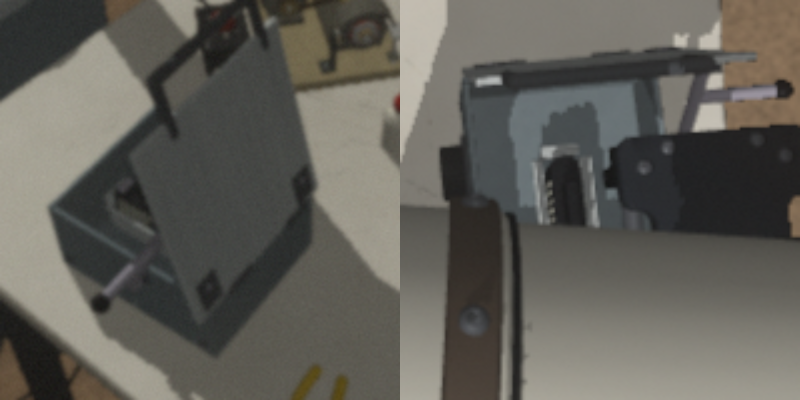

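```bash
cat >> h.py <<'E'
def lean(a,sgn=1):
    a=np.radians(a); y=np.array([np.sin(a),0,-np.cos(a)]); x=np.array([0,1.,0]); return np.c_[x,y,np.cross(x,y)]
E
python3 - <<'E'
from h import *
s=st(); L=lean(12); 
rows([(b2w(np.array([-.025,0,.058])-.16*L[:,1]),RB@L)],s,ma=9.5)
E
```

```text
t 18.98 tcp [ 0.4544 -0.1877  0.3876] box [-0.1076  0.0011  0.3876] F [0.2112 0.3152 1.1673] w 0.344 j [ -3.509    4.5205   0.5076  -0.0451 -86.0417   8.4368]
[[-1.     -0.0008 -0.003 ]
 [ 0.003   0.0009 -1.    ]
 [ 0.0008 -1.     -0.0009]]
[[-0.0049, 0.0173, 0.0001], [-0.9, 8.9, 0.9]]
[[-0.0046, 0.0174, -0.0003], [-0.9, 8.9, 0.9]]
[[-0.0043, 0.0175, -0.0008], [-0.9, 8.9, 0.9]]
[[-0.0038, 0.0176, -0.0011], [-0.9, 8.9, 0.9]]
[[-0.0033, 0.0176, -0.0014], [-0.9, 8.9, 0.9]]
[[-0.0028, 0.0177, -0.0016], [-0.9, 8.9, 0.9]]
[[-0.0023, 0.0178, -0.0017], [-0.9, 8.9, 0.9]]
[[-0.0017, 0.0178, -0.0017], [-0.9, 8.9, 0.9]]
[[-0.0012, 0.0179, -0.0016], [-0.9, 8.9, 0.9]]
[[-0.0006, 0.0179, -0.0015], [-0.9, 8.9, 0.9]]
```

jog_arm:
  series:
    - [[-0.005, 0.0173, 0], [-0.9, 8.9, 0.9], 0.03]
    - [[-0.0046, 0.0174, 0], [-0.9, 8.9, 0.9], 0.03]
    - [[-0.0043, 0.0175, -0.001], [-0.9, 8.9, 0.9], 0.03]
    - [[-0.0038, 0.0176, -0.001], [-0.9, 8.9, 0.9], 0.03]
    - [[-0.0033, 0.0176, -0.0014], [-0.9, 8.9, 0.9], 0.03]
    - [[-0.0028, 0.0177, -0.0016], [-0.9, 8.9, 0.9], 0.03]
    - [[-0.0023, 0.0178, -0.0017], [-0.9, 8.9, 0.9], 0.03]
    - [[-0.0017, 0.0178, -0.0017], [-0.9, 8.9, 0.9], 0.03]
    - [[-0.0012, 0.0179, -0.0016], [-0.9, 8.9, 0.9], 0.03]
    - [[-0.0006, 0.0179, -0.0015], [-0.9, 8.9, 0.9], 0.03]

```text
time_s: 20.23
tcp_pos: [0.5088, -0.1843, 0.2122]
ee_rot: [[-0.093, 0.197, -0.976], [0.996, 0.019, -0.092], [0.0, -0.98, -0.198]]
wrist_force: [0.2, 0.5, 0.4]
gripper_width: 0.347
```

```bash
python3 - <<'E'
from h import *
s=st(); L=lean(12)
snap('wrist','w3.png'); C=cam('wrist')
for q in[(-.0525,0,.079),(.0025,0,.079),(-.075,0,.053),(.025,0,.053),(-.078,.0145,.041),(-.078,-.0145,.041)]:print(q,proj('wrist',b2w(q),C))
rows([(b2w(np.array([-.025,0,.058])-.05*L[:,1]),RB@L),(b2w(np.array([-.025,0,.058])),RB@L)],s,mx=.04)
E
```

```text
t 20.23 tcp [ 0.5088 -0.1843  0.2122] box [-0.0531 -0.0003  0.2122] F [0.2424 0.4728 0.449 ] w 0.347 j [ -3.8412   9.3407 -18.902   -2.3837 -50.5135 -79.4631]
[[-0.0046  0.1979 -0.9802]
 [ 1.      0.0014 -0.0044]
 [ 0.0005 -0.9802 -0.1979]]
(-0.0525, 0, 0.079) [316.9866 202.7212]
(0.0025, 0, 0.079) [316.9059 268.5718]
(-0.075, 0, 0.053) [316.9942 163.5768]
(0.025, 0, 0.053) [316.8605 276.6963]
(-0.078, 0.0145, 0.041) [335.3034 156.1109]
(-0.078, -0.0145, 0.041) [298.6646 156.0611]
[[0.0001, 0.0356, 0.0012], [-0.2, 0.1, 0.0]]
[[0.0001, 0.0356, 0.0013], [-0.2, 0.1, 0.0]]
[[0.0001, 0.0355, 0.0014], [-0.2, 0.1, 0.0]]
[[0.0, 0.025, 0.0], [0.0, 0.0, 0.0]]
[[0.0, 0.025, 0.0], [0.0, 0.0, 0.0]]
```

View pics/w3.png

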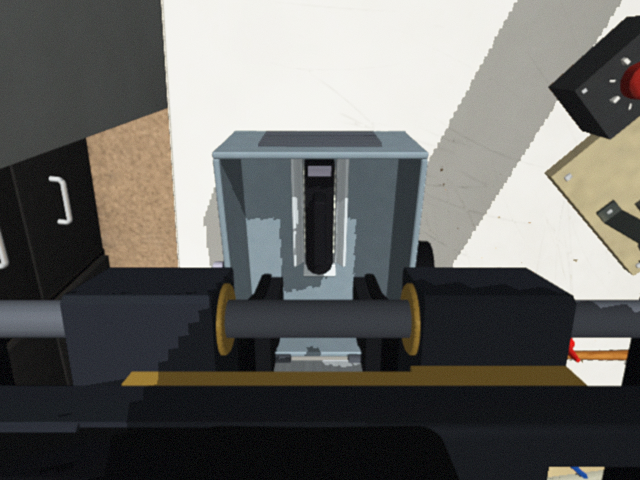

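jog_arm:
  series:
    - [[0.001, 0.0356, 0.0012], [-0.2, 0.1, 0], 0.03]
    - [[0.001, 0.0356, 0.0013], [-0.2, 0.1, 0], 0.03]
    - [[0, 0.0355, 0.0014], [0, 0, 0], 0.03]
    - [[0, 0.025, 0], [0, 0, 0], 0.03]
    - [[0, 0.015, 0], [0, 0, 0], 0.03]
    - [[0, 0.01, 0], [0, 0, 0], 0.03]
    - [[0, 0, 0], [0, 0, 0], 0.03]

```text
time_s: 21.15
tcp_pos: [0.5373, -0.1799, 0.0592]
ee_rot: [[-0.096, 0.205, -0.974], [0.995, 0.019, -0.094], [-0.0, -0.979, -0.206]]
wrist_force: [0.3, 1.0, 0.7]
gripper_width: 0.347
```

jog_arm:
  series:
    - [[0, 0, 0], [0, 0, 0], 0.0]
    - [[0, 0, 0], [0, 0, 0], 0.0]
    - [[0, 0, 0], [0, 0, 0], 0.0]
    - [[0, 0, 0], [0, 0, 0], 0.0]

```text
time_s: 21.65
tcp_pos: [0.5375, -0.18, 0.0601]
ee_rot: [[-0.096, 0.207, -0.974], [0.995, 0.019, -0.094], [-0.001, -0.978, -0.208]]
wrist_force: [-1.7, 0.2, 2.7]
gripper_width: 0.11
```

```bash
python3 - <<'E'
from h import *
s=st(); R=s['ee_rot']; print('up 62mm in tool',R.T@[0,0,.062],'box -x 50mm', R.T@(RB@[-.05,0,0]))
E
```

```text
t 21.65 tcp [ 0.5375 -0.18    0.0601] box [-0.024   0.0015  0.0601] F [-1.7056  0.2133  2.6646] w 0.11 j [ -3.1507  22.1739 -26.6156  -3.5626 -29.3891 -78.4293]
[[-0.0069  0.2078 -0.9781]
 [ 1.      0.0007 -0.0069]
 [-0.0008 -0.9782 -0.2078]]
up 62mm in tool [-0.     -0.0606 -0.0129] box -x 50mm [ 0.0003 -0.0104  0.0489]
```

jog_arm:
  series:
    - [[0, -0.0098, -0.0021], [0, 0, 0], 0.0]
    - [[0, -0.0147, -0.0031], [0, 0, 0], 0.0]
    - [[0, -0.0196, -0.0042], [0, 0, 0], 0.0]
    - [[0, -0.0245, -0.0052], [0, 0, 0], 0.0]
    - [[0, -0.0294, -0.0062], [0, 0, 0], 0.0]
    - [[0, -0.0294, -0.0062], [0, 0, 0], 0.0]

```text
time_s: 22.4
tcp_pos: [0.5371, -0.1798, 0.1915]
ee_rot: [[-0.096, 0.207, -0.974], [0.995, 0.019, -0.094], [-0.001, -0.978, -0.207]]
wrist_force: [0.5, -0.0, -2.3]
gripper_width: 0.113
```

```bash
python3 - <<'E'
from h import *
s=st(); R0=s['ee_rot']
# carry to table front of box, turning +180 about world z.  cassette centre ~ TCP (x+0.001..)
turn=lambda d:Ro.from_euler('z',d,degrees=True).as_matrix()
tgt=b2w([-.20,.05,0]); print('place world',tgt)
W=[(b2w([-.14,.02,.19]),turn(20)@R0),(np.r_[tgt[:2],.19],turn(110)@R0),(np.r_[tgt[:2],.16],turn(180)@R0)]
rows(W,s,ma=9.5)
E
```

```text
t 22.4 tcp [ 0.5371 -0.1798  0.1915] box [-0.0245  0.0017  0.1915] F [ 0.5262 -0.0351 -2.308 ] w 0.113 j [ -3.1139  12.6321 -17.9846  -2.3671 -47.5608 -79.9787]
[[-0.0068  0.2075 -0.9782]
 [ 1.      0.0009 -0.0067]
 [-0.0006 -0.9782 -0.2075]]
place world [ 0.3579 -0.1473  0.    ]
[[0.0064, -0.0075, 0.0377], [0.0, -6.5, -1.4]]
[[0.0108, -0.0073, 0.0368], [0.0, -6.5, -1.4]]
[[0.0151, -0.007, 0.0353], [0.0, -6.5, -1.4]]
[[0.0049, -0.001, 0.0045], [0.0, -8.8, -1.9]]
[[0.0056, -0.0008, 0.0037], [0.0, -8.8, -1.9]]
[[0.0061, -0.0006, 0.0028], [0.0, -8.8, -1.9]]
[[0.0064, -0.0004, 0.0018], [0.0, -8.8, -1.9]]
[[0.0067, -0.0002, 0.0008], [0.0, -8.8, -1.9]]
[[0.0067, 0.0, -0.0002], [0.0, -8.8, -1.9]]
[[0.0066, 0.0003, -0.0012], [0.0, -8.8, -1.9]]
[[0.0063, 0.0005, -0.0022], [0.0, -8.8, -1.9]]
[[0.0059, 0.0007, -0.0032], [0.0, -8.8, -1.9]]
[[0.0053, 0.0009, -0.004], [0.0, -8.8, -1.9]]
[[0.0, 0.0037, 0.0008], [0.0, -8.6, -1.8]]
[[0.0, 0.0037, 0.0008], [0.0, -8.6, -1.8]]
[[0.0, 0.0037, 0.0008], [0.0, -8.6, -1.8]]
[[0.0, 0.0037, 0.0008], [0.0, -8.6, -1.8]]
[[0.0, 0.0037, 0.0008], [0.0, -8.6, -1.8]]
[[0.0, 0.0037, 0.0008], [0.0, -8.6, -1.8]]
[[0.0, 0.0037, 0.0008], [0.0, -8.6, -1.8]]
[[0.0, 0.0037, 0.0008], [0.0, -8.6, -1.8]]
```

jog_arm:
  series:
    - [[0.0064, -0.0075, 0.0377], [0, -6.5, -1.4], 0.0]
    - [[0.0108, -0.0073, 0.0368], [0, -6.5, -1.4], 0.0]
    - [[0.0151, -0.007, 0.0353], [0, -6.5, -1.4], 0.0]
    - [[0.0049, -0.001, 0.0045], [0, -8.8, -1.9], 0.0]
    - [[0.0056, -0.0008, 0.0037], [0, -8.8, -1.9], 0.0]
    - [[0.0061, -0.0006, 0.0028], [0, -8.8, -1.9], 0.0]
    - [[0.0064, -0.0004, 0.0018], [0, -8.8, -1.9], 0.0]
    - [[0.0067, -0.0002, 0.0008], [0, -8.8, -1.9], 0.0]
    - [[0.0067, 0, -0.0002], [0, -8.8, -1.9], 0.0]
    - [[0.0066, 0.0003, -0.0012], [0, -8.8, -1.9], 0.0]

```text
time_s: 23.65
tcp_pos: [0.3767, -0.1546, 0.1895]
ee_rot: [[-1.0, 0.002, -0.022], [0.022, 0.21, -0.978], [0.002, -0.978, -0.21]]
wrist_force: [-0.5, -0.5, -1.8]
gripper_width: 0.113
```

jog_arm:
  series:
    - [[0.0063, 0.0005, -0.0022], [0, -8.8, -1.9], 0.0]
    - [[0.0059, 0.0007, -0.0032], [0, -8.8, -1.9], 0.0]
    - [[0.0053, 0.0009, -0.004], [0, -8.8, -1.9], 0.0]
    - [[0, 0.0037, 0.0008], [0, -8.6, -1.8], 0.0]
    - [[0, 0.0037, 0.0008], [0, -8.6, -1.8], 0.0]
    - [[0, 0.0037, 0.0008], [0, -8.6, -1.8], 0.0]
    - [[0, 0.0037, 0.0008], [0, -8.6, -1.8], 0.0]
    - [[0, 0.0037, 0.0008], [0, -8.6, -1.8], 0.0]
    - [[0, 0.0037, 0.0008], [0, -8.6, -1.8], 0.0]
    - [[0, 0.0037, 0.0008], [0, -8.6, -1.8], 0.0]

```text
time_s: 24.9
tcp_pos: [0.3585, -0.1472, 0.1628]
ee_rot: [[-0.048, -0.209, 0.977], [-0.999, 0.014, -0.046], [-0.004, -0.978, -0.21]]
wrist_force: [-0.4, -0.4, -1.5]
gripper_width: 0.113
```

```bash
python3 - <<'E'
from h import *
s=st(); R0=s['ee_rot']
a=np.radians(12.0);Q=RB@Ro.from_euler('z',180,degrees=True).as_matrix()@lean(12.0)
rows([(np.r_[s['tcp_pos'][:2],.11],Q),(np.r_[s['tcp_pos'][:2],.058],Q)],s,mx=.026)
E
```

```text
t 24.9 tcp [ 0.3585 -0.1472  0.1628] box [-0.1995  0.05    0.1628] F [-0.4455 -0.4389 -1.5219] w 0.113 j [  1.1087   8.6386 -28.4016  -1.1655 -65.0253  86.7714]
[[-0.1366 -0.2071  0.9687]
 [-0.9906  0.0329 -0.1326]
 [-0.0044 -0.9778 -0.2097]]
[[0.0001, 0.0172, 0.0037], [0.0, -2.5, -0.6]]
[[0.0001, 0.0172, 0.0037], [0.0, -2.5, -0.6]]
[[0.0, 0.0172, 0.0037], [0.0, -2.5, -0.6]]
[[0.0, 0.0254, 0.0054], [0.0, 0.0, 0.0]]
[[0.0, 0.0254, 0.0054], [0.0, 0.0, 0.0]]
```

jog_arm:
  series:
    - [[0, 0.0172, 0.0037], [0, -2.6, -0.6], 0.0]
    - [[0, 0.0172, 0.0037], [0, -2.6, -0.6], 0.0]
    - [[0, 0.0172, 0.0037], [0, -2.5, -0.5], 0.0]
    - [[0, 0.0254, 0.0054], [0, 0, 0], 0.0]
    - [[0, 0.02, 0.0042], [0, 0, 0], 0.0]
    - [[0, 0, 0], [0, 0, 0], 0.0]

```text
time_s: 25.65
tcp_pos: [0.3572, -0.1469, 0.0627]
ee_rot: [[0.084, -0.213, 0.973], [-0.996, -0.014, 0.083], [-0.004, -0.977, -0.213]]
wrist_force: [-0.9, 0.4, -0.3]
gripper_width: 0.112
```

```bash
python3 - <<'E'
from h import *
s=st()
E
```

```text
t 25.65 tcp [ 0.3572 -0.1469  0.0627] box [-0.2007  0.0504  0.0627] F [-0.8584  0.3914 -0.2759] w 0.112 j [  2.3629  16.969  -36.6285   0.4223 -48.7008  92.1903]
[[-0.0045 -0.213   0.977 ]
 [-1.      0.0046 -0.0036]
 [-0.0038 -0.977  -0.213 ]]
```

jog_arm:
  series:
    - [[0, 0.003, 0.0006], [0, 0, 0], 0.0]
    - [[0, 0.003, 0.0006], [0, 0, 0], 0.0]
    - [[0, 0.001, 0.0002], [0, 0, 0], 0.0]
    - [[0, 0, 0], [0, 0, 0], 0.0]

```text
time_s: 26.15
tcp_pos: [0.3577, -0.1469, 0.0559]
ee_rot: [[0.085, -0.21, 0.974], [-0.996, -0.014, 0.083], [-0.004, -0.978, -0.211]]
wrist_force: [0.6, 1.0, -1.2]
gripper_width: 0.108
```

jog_arm:
  series:
    - [[0, 0.001, 0.0002], [0, 0, 0], 0.0]
    - [[0, 0, 0], [0, 0, 0], 0.03]
    - [[0, 0, 0], [0, 0, 0], 0.03]
    - [[0, 0, 0], [0, 0, 0], 0.03]
    - [[0, -0.03, 0], [0, 0, 0], 0.03]
    - [[0, -0.05, 0], [0, 0, 0], 0.03]
    - [[0, -0.05, 0], [0, 0, 0], 0.03]

```text
time_s: 27.02
tcp_pos: [0.3849, -0.145, 0.1831]
ee_rot: [[0.084, -0.211, 0.974], [-0.996, -0.014, 0.083], [-0.004, -0.977, -0.212]]
wrist_force: [0.8, -0.2, -0.2]
gripper_width: 0.34
```

```bash
python3 - <<'E'
from h import *
s=st(); L=lean(12); c=np.array([-.2007,.0504,.057])
t=lambda d:RB@Ro.from_euler('z',d,degrees=True).as_matrix()@L
rows([(b2w(c-.12*L[:,1]+[0,0,.02]),t(90)),(b2w(c-.12*L[:,1]),t(0))],s,ma=9.8)
E
```

```text
t 27.02 tcp [ 0.3849 -0.145   0.1831] box [-0.173   0.0498  0.1831] F [ 0.8012 -0.2241 -0.214 ] w 0.34 j [  2.4573   9.4852 -24.52     0.3227 -68.2284  92.2605]
[[-0.0044 -0.2119  0.9773]
 [-1.      0.0045 -0.0035]
 [-0.0037 -0.9773 -0.2119]]
[[0.0, 0.0, -0.0054], [0.0, 8.8, 1.9]]
[[0.0008, 0.0, -0.0053], [0.0, 8.8, 1.9]]
[[0.0016, 0.0, -0.0051], [0.0, 8.8, 1.9]]
[[0.0024, -0.0001, -0.0048], [0.0, 8.8, 1.9]]
[[0.0031, -0.0002, -0.0044], [0.0, 8.8, 1.9]]
[[0.0037, -0.0003, -0.0039], [0.0, 8.8, 1.9]]
[[0.0042, -0.0004, -0.0033], [0.0, 8.8, 1.9]]
[[0.0047, -0.0006, -0.0026], [0.0, 8.8, 1.9]]
[[0.005, -0.0008, -0.0019], [0.0, 8.8, 1.9]]
[[0.0052, -0.0009, -0.0011], [0.0, 8.8, 1.9]]
[[0.0, 0.002, 0.0004], [0.0, 8.8, 1.9]]
[[0.0, 0.002, 0.0004], [0.0, 8.8, 1.9]]
[[0.0, 0.002, 0.0004], [0.0, 8.8, 1.9]]
[[0.0, 0.002, 0.0004], [0.0, 8.8, 1.9]]
[[0.0, 0.002, 0.0004], [0.0, 8.8, 1.9]]
[[0.0, 0.002, 0.0004], [0.0, 8.8, 1.9]]
[[0.0, 0.002, 0.0004], [0.0, 8.8, 1.9]]
[[0.0, 0.002, 0.0004], [0.0, 8.8, 1.9]]
[[0.0, 0.002, 0.0004], [0.0, 8.8, 1.9]]
[[0.0, 0.002, 0.0004], [0.0, 8.8, 1.9]]
```

jog_arm:
  series:
    - [[0, 0, -0.0054], [0, 8.8, 1.9], 0.03]
    - [[0.0008, 0, -0.0053], [0, 8.8, 1.9], 0.03]
    - [[0.0016, 0, -0.0051], [0, 8.8, 1.9], 0.03]
    - [[0.0024, -0.0001, -0.0048], [0, 8.8, 1.9], 0.03]
    - [[0.0031, -0.0002, -0.0044], [0, 8.8, 1.9], 0.03]
    - [[0.0037, -0.0003, -0.0039], [0, 8.8, 1.9], 0.03]
    - [[0.0042, -0.0004, -0.0033], [0, 8.8, 1.9], 0.03]
    - [[0.0047, -0.0006, -0.0026], [0, 8.8, 1.9], 0.03]
    - [[0.005, -0.0008, -0.0019], [0, 8.8, 1.9], 0.03]
    - [[0.0052, -0.0009, -0.0011], [0, 8.8, 1.9], 0.03]

```text
time_s: 28.28
tcp_pos: [0.3322, -0.1493, 0.1929]
ee_rot: [[-0.997, -0.017, 0.077], [-0.079, 0.214, -0.974], [0.0, -0.977, -0.215]]
wrist_force: [-0.3, -0.8, 0.2]
gripper_width: 0.346
```

jog_arm:
  series:
    - [[0, 0.002, 0.0004], [0, 8.8, 1.9], 0.03]
    - [[0, 0.002, 0.0004], [0, 8.8, 1.9], 0.03]
    - [[0, 0.002, 0.0004], [0, 8.8, 1.9], 0.03]
    - [[0, 0.002, 0.0004], [0, 8.8, 1.9], 0.03]
    - [[0, 0.002, 0.0004], [0, 8.8, 1.9], 0.03]
    - [[0, 0.002, 0.0004], [0, 8.8, 1.9], 0.03]
    - [[0, 0.002, 0.0004], [0, 8.8, 1.9], 0.03]
    - [[0, 0.002, 0.0004], [0, 8.8, 1.9], 0.03]
    - [[0, 0.002, 0.0004], [0, 8.8, 1.9], 0.03]
    - [[0, 0.002, 0.0004], [0, 8.8, 1.9], 0.03]

```text
time_s: 29.52
tcp_pos: [0.3324, -0.1489, 0.1725]
ee_rot: [[-0.078, 0.21, -0.975], [0.997, 0.02, -0.076], [0.004, -0.977, -0.211]]
wrist_force: [0.6, -0.3, 0.7]
gripper_width: 0.346
```

```bash
python3 - <<'E'
from h import *
s=st(); L=lean(12); c=np.array([-.2007,.0504,.057])
snap('wrist','w4.png'); C=cam('wrist')
for q in[(-.05,0,.048),(.05,0,.048),(-.0275,0,.074),(.0275,0,.074)]:print(q,proj('wrist',b2w(np.array(q)+[-.2007,.0504,0]),C))
rows([(b2w(c),RB@L)],s,mx=.04)
E
```

```text
t 29.52 tcp [ 0.3324 -0.1489  0.1725] box [-0.2256  0.0506  0.1725] F [ 0.6415 -0.2851  0.6653] w 0.346 j [  0.9919  -7.6971 -43.2279  -1.4182 -42.3276 -85.5837]
[[ 0.0107  0.2111 -0.9774]
 [ 0.9999  0.0015  0.0113]
 [ 0.0039 -0.9775 -0.2111]]
(-0.05, 0, 0.048) [316.2787 166.7664]
(0.05, 0, 0.048) [318.1286 289.8054]
(-0.0275, 0, 0.074) [316.806  211.3475]
(0.0275, 0, 0.074) [317.8977 283.1412]
[[-0.0001, 0.0394, 0.0], [0.1, -0.2, 0.0]]
[[-0.0001, 0.0394, 0.0], [0.1, -0.2, 0.0]]
[[-0.0001, 0.0394, -0.0001], [0.1, -0.2, 0.0]]
```

View pics/w4.png

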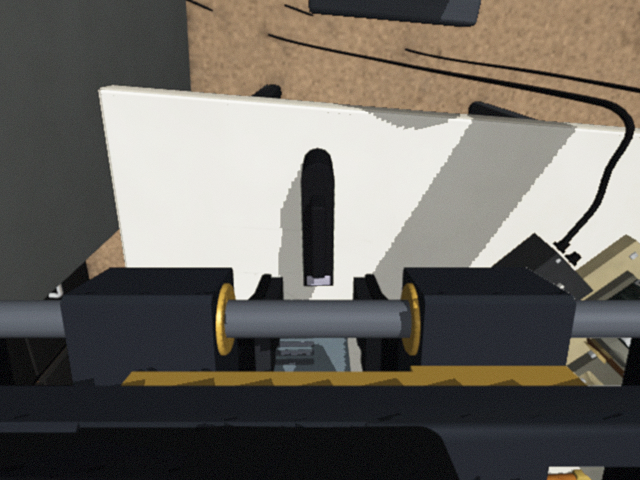

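jog_arm:
  series:
    - [[0, 0.0394, 0], [0, -0.2, 0], 0.03]
    - [[0, 0.0394, 0], [0, -0.2, 0], 0.03]
    - [[0, 0.025, 0], [0, -0.2, 0], 0.03]
    - [[0, 0.0144, 0], [0, 0, 0], 0.03]
    - [[0, 0, 0], [0, 0, 0], 0.03]

```text
time_s: 30.2
tcp_pos: [0.357, -0.1465, 0.0561]
ee_rot: [[-0.095, 0.207, -0.974], [0.995, 0.021, -0.093], [0.002, -0.978, -0.208]]
wrist_force: [0.2, -0.7, -0.1]
gripper_width: 0.346
```

jog_arm:
  series:
    - [[0, 0, 0], [0, 0, 0], 0.0]
    - [[0, 0, 0], [0, 0, 0], 0.0]
    - [[0, 0, 0], [0, 0, 0], 0.0]
    - [[0, 0, 0], [0, 0, 0], 0.0]

```text
time_s: 30.7
tcp_pos: [0.3578, -0.1464, 0.0577]
ee_rot: [[-0.094, 0.211, -0.973], [0.996, 0.021, -0.092], [0.001, -0.977, -0.212]]
wrist_force: [-2.1, 0.1, 7.0]
gripper_width: 0.111
```

```bash
python3 - <<'E'
from h import *
s=st(); L=np.array(RB.T@s['ee_rot'])
Q=RB@lean(12.2); p=RB.T@(s['tcp_pos']-T)
rows([(b2w(p+[0,0,.12]),Q),(b2w([-.024,.0015,.178]),Q),(b2w([-.024,.0015,.12]),Q)],s,mx=.045)
E
```

```text
t 30.7 tcp [ 0.3578 -0.1464  0.0577] box [-0.2     0.0509  0.0577] F [-2.1091  0.0726  7.008 ] w 0.111 j [  1.3143   7.643  -50.7428  -2.8179 -19.4205 -83.3614]
[[-0.0053  0.2122 -0.9772]
 [ 1.      0.0023 -0.0049]
 [ 0.0012 -0.9772 -0.2122]]
[[0.0, -0.0391, -0.0085], [0.0, 0.1, 0.0]]
[[0.0, -0.0391, -0.0085], [0.0, 0.1, 0.0]]
[[0.0, -0.0391, -0.0085], [0.0, 0.1, 0.0]]
[[-0.0099, 0.0074, -0.0344], [0.0, 0.0, 0.0]]
[[-0.0099, 0.0074, -0.0344], [0.0, 0.0, 0.0]]
[[-0.0099, 0.0074, -0.0344], [0.0, 0.0, 0.0]]
[[-0.0099, 0.0074, -0.0344], [0.0, 0.0, 0.0]]
[[-0.0099, 0.0074, -0.0344], [0.0, 0.0, 0.0]]
[[0.0, 0.0283, 0.0061], [0.0, 0.0, 0.0]]
[[0.0, 0.0283, 0.0061], [0.0, 0.0, 0.0]]
```

jog_arm:
  series:
    - [[0, -0.0391, -0.0085], [0, 0.1, 0], 0.0]
    - [[0, -0.0391, -0.0085], [0, 0.1, 0], 0.0]
    - [[0, -0.0391, -0.0085], [0, 0.1, 0], 0.0]
    - [[-0.0099, 0.0074, -0.0344], [0, 0, 0], 0.0]
    - [[-0.0099, 0.0074, -0.0344], [0, 0, 0], 0.0]
    - [[-0.0099, 0.0074, -0.0344], [0, 0, 0], 0.0]
    - [[-0.0099, 0.0074, -0.0344], [0, 0, 0], 0.0]
    - [[-0.0099, 0.0074, -0.0344], [0, 0, 0], 0.0]
    - [[0, 0, 0], [0, 0, 0], 0.0]
    - [[0, 0, 0], [0, 0, 0], 0.0]

```text
time_s: 31.95
tcp_pos: [0.5361, -0.1801, 0.1759]
ee_rot: [[-0.088, 0.207, -0.974], [0.996, 0.022, -0.086], [0.004, -0.978, -0.208]]
wrist_force: [-1.0, -0.2, -0.6]
gripper_width: 0.111
```

```bash
python3 - <<'E'
from h import *
s=st()
snap('wrist','w5.png',(180,100,460,300),2.5); C=cam('wrist')
p=RB.T@(s['tcp_pos']-T); dz=p[2]-.0577
for q in[(-.05,0,dz),(-.05,0,.048+dz),(.05,0,.048+dz),]:print(q,(proj('wrist',b2w(np.array(q)+[p[0],p[1],0]),C)-[180,100])*2.5)
for q in[(-.078,.0145,.041),(-.078,-.0145,.041),(.028,.0145,.041)]:print(q,(proj('wrist',b2w(q),C)-[180,100])*2.5)
rows([(b2w([-.024,.0015,.12]),RB@lean(12.2)),(b2w([-.024,.0015,.095]),RB@lean(12.2))],s,mx=.045)
E
```

```text
t 31.95 tcp [ 0.5361 -0.1801  0.1759] box [-0.0255  0.0015  0.1759] F [-0.9935 -0.1949 -0.6352] w 0.111 j [ -3.26    13.4739 -19.2324  -2.7062 -45.4577 -80.    ]
[[ 0.0006  0.2082 -0.9781]
 [ 1.      0.0034  0.0014]
 [ 0.0036 -0.9781 -0.2082]]
(-0.05, 0, np.float64(0.11824899726699062)) [345.1454 131.1861]
(-0.05, 0, np.float64(0.1662489972669906)) [346.2351 202.1474]
(0.05, 0, np.float64(0.1662489972669906)) [345.6096 673.7151]
(-0.078, 0.0145, 0.041) [391.8555  54.6604]
(-0.078, -0.0145, 0.041) [285.4753  54.6672]
(0.028, 0.0145, 0.041) [384.7564 396.7188]
[[-0.0001, 0.0275, 0.0051], [-0.1, 0.0, 0.1]]
[[0.0, 0.0275, 0.0051], [-0.1, 0.0, 0.1]]
[[0.0, 0.0244, 0.0053], [0.0, 0.0, 0.0]]
```

View pics/w5.png

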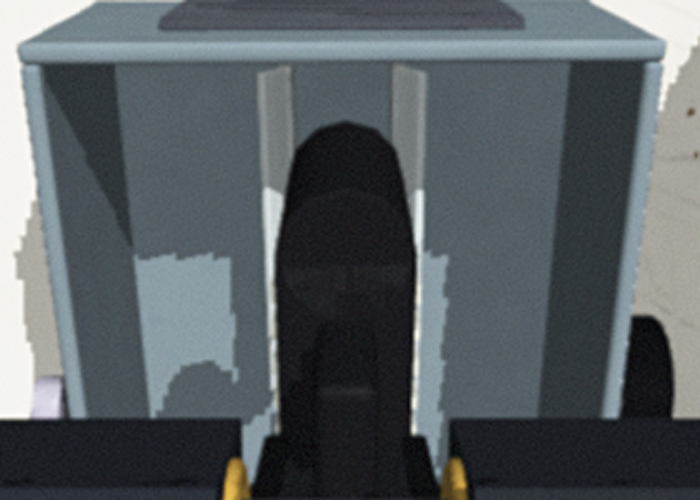

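jog_arm:
  series:
    - [[0, 0.0275, 0.0041], [0, 0, 0], 0.0]
    - [[0, 0.0275, 0.0046], [0, 0, 0], 0.0]
    - [[0, 0.0244, 0.0053], [0, 0, 0], 0.0]
    - [[0, 0, 0], [0, 0, 0], 0.0]

```text
time_s: 32.5
tcp_pos: [0.5379, -0.1795, 0.0948]
ee_rot: [[-0.088, 0.205, -0.975], [0.996, 0.022, -0.086], [0.004, -0.979, -0.206]]
wrist_force: [0.1, 0.4, -0.4]
gripper_width: 0.108
```

jog_arm:
  series:
    - [[0, 0.0098, 0.0021], [0, 0, 0], 0.0]
    - [[0, 0.0098, 0.0021], [0, 0, 0], 0.0]
    - [[0, 0, 0], [0, 0, 0], 0.0]

```text
time_s: 32.88
tcp_pos: [0.5398, -0.1797, 0.0758]
ee_rot: [[-0.088, 0.208, -0.974], [0.996, 0.021, -0.086], [0.003, -0.978, -0.21]]
wrist_force: [-0.3, -0.9, -0.9]
gripper_width: 0.111
```

```bash
python3 - <<'E'
from h import *
s=st()
E
```

```text
t 32.88 tcp [ 0.5398 -0.1797  0.0758] box [-0.0217  0.0015  0.0758] F [-0.2732 -0.9234 -0.9303] w 0.111 j [ -3.1928  20.9717 -25.4669  -3.6054 -31.6626 -78.8781]
[[ 0.0004  0.2095 -0.9778]
 [ 1.      0.0028  0.001 ]
 [ 0.003  -0.9778 -0.2095]]
```

jog_arm:
  series:
    - [[0, 0.006, 0.003], [0, 0, 0], 0.0]
    - [[0, 0.005, 0.001], [0, 0, 0], 0.0]
    - [[0, 0.003, 0.0006], [0, 0, 0], 0.0]
    - [[0, 0, 0], [0, 0, 0], 0.0]

```text
time_s: 33.38
tcp_pos: [0.5388, -0.18, 0.0628]
ee_rot: [[-0.089, 0.21, -0.974], [0.996, 0.021, -0.087], [0.002, -0.977, -0.211]]
wrist_force: [-4.1, 0.1, 6.0]
gripper_width: 0.111
```

jog_arm:
  series:
    - [[0, 0.002, 0.0004], [0, 0, 0], 0.0]
    - [[0, 0, 0], [0, 0, 0], 0.0]

```text
time_s: 33.62
tcp_pos: [0.5389, -0.1801, 0.0627]
ee_rot: [[-0.09, 0.211, -0.973], [0.996, 0.021, -0.087], [0.002, -0.977, -0.212]]
wrist_force: [-9.7, 2.5, 18.0]
gripper_width: 0.112
```

jog_arm:
  series:
    - [[0, -0.002, -0.0004], [0, 0, 0], 0.0]
    - [[0, 0, 0], [0, 0, 0], 0.03]
    - [[0, 0, 0], [0, 0, 0], 0.03]
    - [[0, 0, 0], [0, 0, 0], 0.03]
    - [[0, -0.02, 0], [0, 0, 0], 0.03]
    - [[0, -0.04, 0], [0, 0, 0], 0.03]
    - [[0, -0.05, 0], [0, 0, 0], 0.03]
    - [[0, -0.05, 0], [0, 0, 0], 0.03]

```text
time_s: 34.62
tcp_pos: [0.5048, -0.1833, 0.2193]
ee_rot: [[-0.089, 0.209, -0.974], [0.996, 0.021, -0.086], [0.003, -0.978, -0.21]]
wrist_force: [0.4, -0.5, 0.0]
gripper_width: 0.342
```

```bash
python3 - <<'E'
from h import *
s=st(); im=[cv2.cvtColor(capture(n),cv2.COLOR_RGB2BGR) for n in('wrist','scene')]
C=cam('wrist');np.set_printoptions(precision=1,suppress=True)
for q in[(-.075,0,.053),(.025,0,.053),(-.0525,0,.079)]:print(q,(proj('wrist',b2w(q),C)-[180,100])*1.4)
cv2.imwrite('pics/f1.png',np.hstack([cv2.resize(im[0][100:300,180:460],None,fx=1.4,fy=1.4),cv2.resize(im[1][110:390,150:550],(400,280))]))
E
```

```text
t 34.62 tcp [ 0.5048 -0.1833  0.2193] box [-0.0569  0.0011  0.2193] F [ 0.4085 -0.4836  0.0133] w 0.342 j [ -3.8661   8.283  -19.129   -2.6113 -50.6468 -79.61  ]
[[ 0.0001  0.2102 -0.9777]
 [ 1.      0.0025  0.0006]
 [ 0.0026 -0.9776 -0.2102]]
(-0.075, 0, 0.053) [194.   72.4]
(0.025, 0, 0.053) [193.7 225.6]
(-0.0525, 0, 0.079) [194.  125.4]
```

View pics/f1.png

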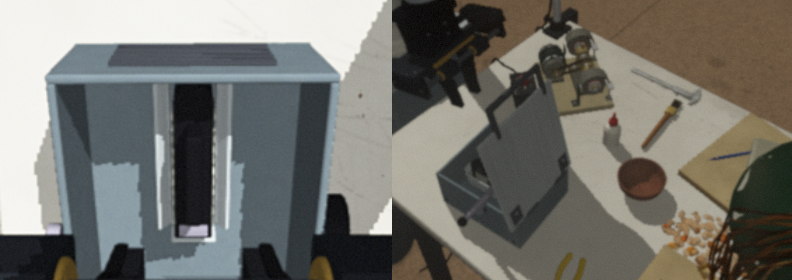

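```bash
python3 -c "
from station import *
print(finish_job())"
```

```text
the job is handed in; nothing more can be done
None
```

The cassette is turned end for end and pushed fully home, and the flap is left propped on the stay. I handed the job in at about 34.7 s of the 72 s allowed.

**Order of work**
1. Raised the flap to its back stop, measured at about 1.71 rad.
2. Swung the stay over to its stop, measured at about 2.16 rad.
3. Lowered the flap onto the stay. It rests at about 1.3 rad, and I felt about 10 N of resistance on contact.
4. Drew the cassette out, turned it 180°, and stood it briefly on the bare table in front of the box. I regripped it there so the wrist camera would stay clear of the flap, then pushed it in.

**Last checks**
- **Seating:** the cassette bottomed at the tool height I expected (0.0627 m), and pressing a further 2 mm raised the force to 18 N without moving it.
- **Final pictures:** the nose points to the box's front and the steel-plated square end is at the hinge side. The flap is up on the stay, and the bottle, bowl and brush look undisturbed. The side cutters are only partly in view.
- **Clearance:** the gripper was clear of everything, with under 1 N on the wrist.

**Disagreement:** the wrist camera read about 2–3 mm off the arm's own positions along the box. I used the arm's positions, which stayed consistent throughout. No check failed.

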